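# Stack the parts trays on their base with the tall carton on top

## Task

Stack the two grey parts trays on the low grey base: the deep tray on the base and the shallow tray on top of the deep one, each with all four corner feet dropped inside the rim below so that it sits level and fully home. The tall white carton is too high to stay in the deep tray, so move it upright into the shallow tray; the little fuse holder stays in the deep tray. Set the trays down gently, without dropping or ramming them, leave the amber marker lamp, tape measure, spray bottle and blue box standing where they are, and let go of everything.

Things in the scene. Friction and masses are not known exactly. Their poses are not given: they have to be found in the camera images.
- stack_base: Low stacking base, plain grey plastic, fixed, 150 (x) x 110 (y) x 16 mm high: 4 mm rim round a floor 4 mm above the table, opening 142 x 102 mm. A tray's corner feet drop inside its rim with 2.5 mm play each way and the underside rests on the rim (foot bottoms then 6 mm above the table). Stands left, middle or right, the trays in the other two places. Origin: centre of underside.
- deep_tray_centre (a point): Deep stacking tray, plain grey plastic, open, loose, 150 (x) x 110 (y) x 54 mm high, about 0.35 kg; inside 142 x 102 mm, walls 4 mm, inner floor 14 mm above the foot bottoms. Corner feet with rounded tips reach 10 mm below its flat underside. A grip bar along y parts it into two bays of 66 x 102 mm. Alike after half a turn. Point: tray centre, 27 mm above the foot bottoms; z up. Starts on the table holding carton and fuse holder.
- shallow_tray_centre (a point): Shallow stacking tray, plain grey plastic, open, loose, 150 (x) x 110 (y) x 38 mm high, about 0.28 kg; inside 142 x 102 mm, walls 4 mm, inner floor 14 mm above the foot bottoms. Corner feet with rounded tips reach 10 mm below its flat underside. A grip bar along y parts it into two bays of 66 x 102 mm. Alike after half a turn. Point: tray centre, 19 mm above the foot bottoms; z up. Starts empty on the table. Home: its foot bottoms 44 mm above the deep tray's.
- deep_tray_bar (a point): Middle of the grip bar's top edge on the deep tray: an upright rib 10 mm thick (along the tray's x) from wall to wall along y, 38 mm high above the inner floor, top 2 mm below the rim; part of the tray. Pinch it from above across its 10 mm. Point: 52 mm above the foot bottoms.
- shallow_tray_bar (a point): Middle of the grip bar's top edge on the shallow tray: an upright rib 10 mm thick (along the tray's x) from wall to wall along y, 22 mm high above the inner floor, top 2 mm below the rim; part of the tray. Pinch it from above across its 10 mm. Point: 36 mm above the foot bottoms.
- carton_centre (a point): White part carton, 44 x 44 mm and 58 mm high, mass about 0.09 kg, loose, upright on the inner floor of the deep tray in one of its bays, where it stands 18 mm above the rim. This point is at its centre, 29 mm above its underside; z up, x and y square to its sides.
- fuse_case_centre (a point): Little fuse holder, an off-white block with a red top, 26 (x) x 40 (y) x 21 mm high, loose, lying on the inner floor of the deep tray in the other bay; it lies well below the rim. This point is at its centre, 10.5 mm above its underside; z up.
- amber_lamp: Marker lamp, amber lens on a black foot, standing on the table in the gap between the left and the middle place, loose, 32 (x) x 75 (y) x 27 mm high, long way roughly away from the robot. Origin at the centre of its underside, z up. Leave alone.
- tape_measure: Yellow tape measure standing in the gap between the middle and the right place, loose, 38 (x) x 75 (y) x 62 mm high, long way roughly away from the robot. Origin at the centre of its underside, z up. Leave alone.
- spray_bottle: Spray bottle standing at the back of the work, left, loose, 58 (x) x 124 (y) x 278 mm high, taller than anything else on the table front. Origin at the centre of its underside, z up. Leave alone.
- tester_box: Blue cardboard box standing at the back of the work, right, loose, 65 (x) x 130 (y) x 105 mm high. Origin at the centre of its underside, z up. Leave alone.
Things that resemble listed ones, but are neither listed nor needed, are in the scene too. Of the things like the part that bears fuse_case_centre, leave any that is black; of the rest the smaller one is meant.

How it is judged:
By the outcome, as a careful person would: the job done as asked, in the order asked, and still so for the second after the job is handed in, with the robot touching nothing.
It also fails if it takes over 72 s, if anything falls off the work surface, if the arm or the gripper's body presses on something with over 40 N, if the wrist force passes 120 N, or if a joint passes its speed limit or range.

## Robot

A 6-joint arm with a two-finger parallel gripper is mounted at the origin on a cart in front of the work surface, level with it; the furniture and walls round the work are solid. World frame = base frame: x ahead of the robot, y to its left, z up, the work surface at z = 0. Lengths are in m, angles in rad, forces in N, time in s.
With the tool pointing down it reaches from about 0.35 to 0.85 m from the base axis. Payload 8.1 kg.
Tool frame: the origin (TCP) lies between the finger pads; the fingertips stand 14 mm ahead of it and the grasp point (between the pads) lies 5 mm behind it; z points along the fingers, y is the line along which they close (so a half turn about z gives the same grasp; the last joint's range is limited). The gripper opens to 93 mm and grips with 3 to 60 N. Pads are 15 mm wide; open, the fingers measure 128 mm over their backs; the gripper's body (75 mm by 188 mm) begins 65 mm behind the grasp point.
Start: joints at [-1.188, 0.13, 1.488, -0, 1.523, -0.085], TCP at [0.271, -0.536, 0.233] pointing down, gripper open.
Joint ranges: [-2.96, 2.96], [-0.89, 2.26], [0.02, 2.5], [-1.34, 4.48], [0, 2.73], [-2.66, 2.66]. Speed limits (rad/s): [2.39, 2.39, 2.79, 3.14, 3.14, 3.14].

## Interface

Orientations are given as a rotation vector (axis times angle).
In Python, from plant import robot gives the robot as it stands.
- The arm moves only by the tool arm_command, never from a script. Its argument "targets" is a list of rows, each an object of numbers: "x", "y", "z": the shift along the world's x, y, z in units of 500 mm (1.0 is 500 mm); "rx", "ry", "rz": the turn, a rotation vector about the world's x, y, z in units of 2 rad (1.0 is 2 rad); "claw": the closure in counts, from 0 (fully open) to 255 (shut). In form: [{"x": .., "y": .., "z": .., "rx": .., "ry": .., "rz": .., "claw": ..}, ...]. A call has 1 to 10 rows; each row is the pose to reach, as a shift and turn from the pose commanded when the call began; what a row does not reach only later rows make up. A row lasts 1/12 s, in which the tool goes at most 41.7 mm and 7.16 degrees, less where a joint would pass 70% of its speed; a pose out of reach is approached as far as the arm can. A call with a number of a shift or a turn outside -1 to 1 is refused whole. A call with a gripper value outside its range is refused whole. The fingers move at their own pace and stop on an object; "squeeze" is the grip in N (left out, the last holds). Time passes only in rows, so rows that repeat a pose let the fingers close. It gives the time, the measured TCP pose, the force, the opening and the grip force at its end, in the units of the state.
- robot.read_state(): the state, without advancing time (a new reading comes with each control period).
- robot.read_camera(name): name is "scene" or "top"; returns (picture, depth): 400x640x3 uint8, red, green, blue; 400x640 float32, m along the optical axis (not along the pixel's ray), 0 where there is no reading.
- robot.get_calibration(name): a dict with "intrinsics" (3x3 intrinsics, pixels), "origin" and "orientation" of the camera in the world. Camera axes: x right, y up, looking along -z (the intrinsics and any distortion apply to the point x, -y, -z); pixel columns grow to the right and rows downward; lengths in m; the calibration is good to about 2 mm. A picture is of the moment at which its call begins. get_calibration takes no time and is no camera call.
- robot.close_job(): hands the job in; it is judged then, once.
The state is a dict: "t": time; "q": joint angles; "dq": joint speeds; "joint_torque": joint torques, N m; "tool_pos": TCP position; "orientation": TCP orientation; "force": force on the tool from outside, world axes, zero at the start; "wrist_torque": the same for the moment, N m; "opening": finger opening in m; "gripper_force": force on a finger pad.
Only numpy, scipy, OpenCV 4.12 (cv2) and the standard library are available. Lean on these libraries where they do the work, as an engineer would, in place of code of your own. Each camera call takes 0.05 s, during which the arm holds its last target. There are 200 camera calls.

## Working session

There is one attempt and no reset: what is moved stays moved. The work goes in short steps, Python scripts to look and compute and a tool call to move; the robot and the scene stay as the last step left them, time stands still between calls to the robot, and variables do not carry over. Pictures are saved under pics/ and viewed, at most 10 in all, crops included, and the job is handed in when it is done.

Besides the shell and the picture viewer there is one more tool, called after "Call:" as name([rows], argument=value, ...), one row to a line, values as JSON. arm_command: Moves the arm, as the interface text tells. Shifts and turns lie within -1 to 1; 1 stands for 500 mm of shift or 2 rad of turn. Its arguments: {"type":"object","properties":{"targets":{"type":"array","items":{"type":"object","properties":{"x":{"type":"number","minimum":-1,"maximum":1},"y":{"type":"number","minimum":-1,"maximum":1},"z":{"type":"number","minimum":-1,"maximum":1},"rx":{"type":"number","minimum":-1,"maximum":1},"ry":{"type":"number","minimum":-1,"maximum":1},"rz":{"type":"number","minimum":-1,"maximum":1},"claw":{"type":"number"}}}},"squeeze":{"type":"number"}},"required":["targets"]}

```bash
mkdir -p pics; ls; cat > h.py <<'E'
import numpy as np, cv2
from plant import robot
def cal(n):
    c=robot.get_calibration(n); return np.array(c["intrinsics"]),np.array(c["origin"]),c["orientation"]
def R(o):
    o=np.array(o,float)
    return o if o.shape==(3,3) else cv2.Rodrigues(o)[0]
def cloud(n,depth):
    K,o,r=cal(n); v,u=np.mgrid[:depth.shape[0],:depth.shape[1]]
    p=np.stack([(u-K[0,2])/K[0,0]*depth,-(v-K[1,2])/K[1,1]*depth,-depth],-1)
    return p@R(r).T+o
def ray(n,uv,z):
    K,o,r=cal(n); uv=np.atleast_2d(uv).astype(float)
    d=np.stack([(uv[:,0]-K[0,2])/K[0,0],-(uv[:,1]-K[1,2])/K[1,1],-np.ones(len(uv))],-1)@R(r).T
    return o+d*((z-o[2])/d[:,2:])
E
python3 - <<'E'
from h import *
for n in("scene","top"):
    p,d=robot.read_camera(n); np.savez(f"{n}0.npz",p=p,d=d); cv2.imwrite(f"pics/{n}0.png",p[:,:,::-1]); print(robot.get_calibration(n))
print(robot.read_state())
E
```

```text
pics
{'intrinsics': array([[487.86946941,   0.        , 320.4334786 ],
       [  0.        , 487.86946941, 200.51057183],
       [  0.        ,   0.        ,   1.        ]]), 'origin': array([ 0.28119309, -0.4673051 ,  0.8810907 ]), 'orientation': array([ 0.69831455, -0.14713143, -0.4497462 ])}
{'intrinsics': array([[497.78890456,   0.        , 318.3744254 ],
       [  0.        , 497.78890456, 197.55405929],
       [  0.        ,   0.        ,   1.        ]]), 'origin': array([0.48366331, 0.1604215 , 1.02973051]), 'orientation': array([ 0.08244672, -0.09413159, -1.56929013])}
{'t': 0.1, 'q': array([-1.18843671e+00,  1.31095611e-01,  1.48918806e+00, -2.09904239e-05,
        1.52299153e+00, -8.54013244e-02]), 'dq': array([-0.00038253, -0.00113181, -0.0035997 ,  0.00015333,  0.00066881,
        0.00080289]), 'joint_torque': array([ 1.87310063e-03, -5.61340356e+01, -4.93093836e+01,  7.69622298e-02,
        2.91609485e-02, -7.21923266e-05]), 'tool_pos': array([ 0.27035939, -0.53507843,  0.23167666]), 'orientation': array([-3.05444482e+00, -7.27693547e-01,  4.23325905e-04]), 'force': array([ 0.38842759, -0.57440323,  0.30964659]), 'wrist_torque': array([-0.00443008,  0.03185196,  0.00584924]), 'gripper_force': 0.0, 'opening': 0.09280007916798634}
```

View pics/scene0.png

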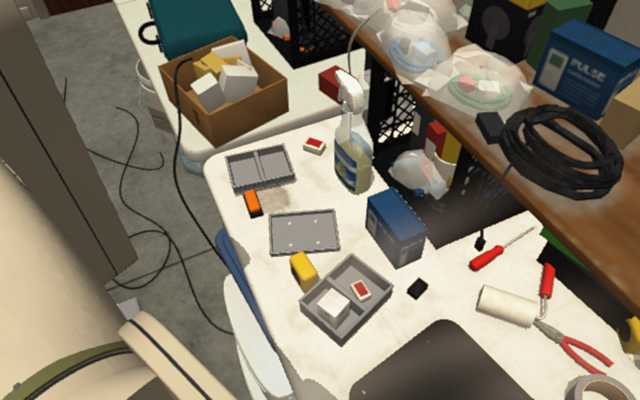

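View pics/top0.png

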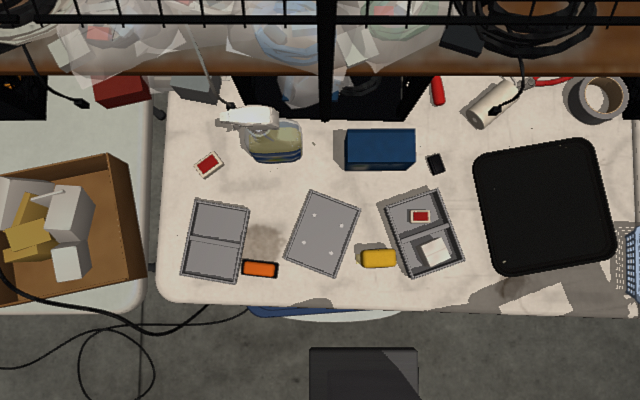

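The scene view shows the shallow tray at (260,168), the base at (304,232) and the deep tray at (346,298) with the carton and red-topped fuse holder. In the top view these are at (215,240), (322,233) and (420,233). The carton is in the near bay and the fuse holder in the far bay. The lamp is at (260,268) and the tape measure at (380,257).

```bash
cat >> h.py <<'E'
def rect(xy):
    """minAreaRect -> centre, long, short, angle of long axis (deg from world x, in -90..90)"""
    (cx,cy),(w,h),a=cv2.minAreaRect((np.asarray(xy)*1000).astype(np.float32))
    if w<h: w,h,a=h,w,a+90
    return np.round([cx,cy,w,h,(a+90)%180-90],1)
def greycont(p,box,sat=40,lo=60,hi=185):
    x0,y0,x1,y1=box; g=p[y0:y1,x0:x1]; hsv=cv2.cvtColor(g,cv2.COLOR_RGB2HSV)
    m=((hsv[...,1]<sat)&(hsv[...,2]>lo)&(hsv[...,2]<hi)).astype(np.uint8)
    m=cv2.morphologyEx(m,cv2.MORPH_OPEN,np.ones((3,3)))
    c=max(cv2.findContours(m,cv2.RETR_EXTERNAL,cv2.CHAIN_APPROX_NONE)[0],key=cv2.contourArea)[:,0]
    return c+[x0,y0]
E
python3 - <<'E'
from h import *
for n,B in(("top",dict(sh=(170,190,257,292,.038),base=(275,180,368,285,.016),dp=(370,180,475,285,.054))),("scene",dict(sh=(218,138,302,195,.038),base=(262,204,346,262,.016),dp=(292,248,400,348,.054)))):
    f=np.load(n+"0.npz");p=f["p"];d=f["d"];C=cloud(n,d)
    for k,b in B.items():
        x0,y0,x1,y1,z=b; c=C[y0:y1,x0:x1].reshape(-1,3); ok=d[y0:y1,x0:x1].ravel()>0
        q=c[ok&(abs(c[:,2]-z)<.008 if z>.02 else ok&(c[:,2]>.0))]
        print(n,k,"cloud",rect(q[:,:2]),len(q), "table z",np.round(np.percentile(c[ok,2],[5,25,50,75,95]),4))
        try: print("   col",rect(ray(n,greycont(p,b[:4]),z)[:,:2]))
        except Exception as e: print(e)
    hsv=cv2.cvtColor(p,cv2.COLOR_RGB2HSV)
    x0,y0,x1,y1=(405,228,458,272) if n=="top" else (310,283,356,330)
    c=C[y0:y1,x0:x1].reshape(-1,3);q=c[abs(c[:,2]-.072)<.006];print("carton",rect(q[:,:2]),len(q))
    x0,y0,x1,y1=(400,200,445,232) if n=="top" else (346,276,374,304)
    h=hsv[y0:y1,x0:x1];v,u=np.nonzero((h[...,1]>120)&((h[...,0]<10)|(h[...,0]>170)));print("fuse red",rect(ray(n,np.c_[u+x0,v+y0],.035)[:,:2]))
    for nm,lo,hi,z in(("lamp",5,18,.027),("tape",19,32,.06)):
        x0,y0,x1,y1=((235,250,290,285) if nm=="lamp" else (350,235,405,280)) if n=="top" else ((236,184,268,222) if nm=="lamp" else (284,248,322,294))
        h=hsv[y0:y1,x0:x1];v,u=np.nonzero((h[...,1]>120)&(h[...,0]>=lo)&(h[...,0]<=hi));print(nm,rect(ray(n,np.c_[u+x0,v+y0],z)[:,:2]))
T=[];n="top";f=np.load("top0.npz");C=cloud(n,f["d"])
for b in((120,330,200,420)):pass
for nm,(x0,y0,x1,y1) in dict(spray=(215,100,305,165),box=(340,125,420,172)).items():
    c=C[y0:y1,x0:x1].reshape(-1,3);c=c[(c[:,2]>.03)&(c[:,2]<.4)];print(nm,rect(c[:,:2]),c[:,2].max())
E
```

```text
top sh cloud [505.5 344.  153.2 146.   -9.9] 1035 table z [-0.0034 -0.001   0.01    0.0139  0.0359]
   col [510.  357.9 158.4 116.6 -10.3]
top base cloud [529.5 147.1 214.6 192.2   0. ] 5382 table z [-0.0039 -0.0016  0.0004  0.003   0.0139]
   col [525.5 146.  154.1 117.3 -21.2]
top dp cloud [513.6 -24.3 182.3 153.1 -71.1] 1515 table z [-0.0041 -0.0018  0.0013  0.028   0.0635]
   col [527.5 -46.5 166.4 128.9  19.2]
carton [487.6 -71.4  44.9  44.  -66.4] 524
fuse red [558.8 -51.   28.3  16.1  90. ]
lamp [454.8 272.   64.4  27.2  83.7]
tape [475.4  37.9  69.7  34.6  90. ]
scene sh cloud [512.3 383.7 214.8 154.9  81.4] 690 table z [-0.0098  0.0006  0.0126  0.018   0.0375]
   col [506.1 345.5 151.3 132.4 -10.6]
scene base cloud [516.6 131.8 203.2 195.8  62.6] 4235 table z [-0.0012  0.0015  0.004   0.0064  0.0179]
   col [523.4 138.4 151.2 117.1 -21.2]
scene dp cloud [532.4 -57.4 218.5 191.9 -22.4] 1699 table z [-0.0011  0.001   0.0143  0.0431  0.0684]
   col [520.  -65.9 162.9 120.8  19.6]
carton [487.6 -74.1  45.6  44.5  24.9] 547
fuse red [559.4 -54.5  27.8  16.6  89.9]
lamp [451.7 259.5  80.3  27.8  82.9]
tape [470.7  21.   87.3  42.7 -88.8]
spray [734.4 246.1 132.1 124.5  -1.2] 0.28080910494145184
box [689.4  34.  130.6  67.  -89.7] 0.1091044473524444
```

```bash
python3 - <<'E'
from h import *
p=np.load("top0.npz")["p"][:,:,::-1];s=np.load("scene0.npz")["p"][:,:,::-1]
a=cv2.resize(p[182:290,175:475],None,fx=2.66,fy=2.66,interpolation=cv2.INTER_CUBIC)
b=[cv2.resize(s[y:y+108,x:x+108],(266,266),interpolation=cv2.INTER_CUBIC) for x,y in((212,115),(250,180),(292,245))]
o=np.vstack([a,cv2.resize(np.hstack(b),(a.shape[1],266))]);print(o.shape);cv2.imwrite("pics/c1.png",o)
E
```

```text
(553, 798, 3)
```

View pics/c1.png

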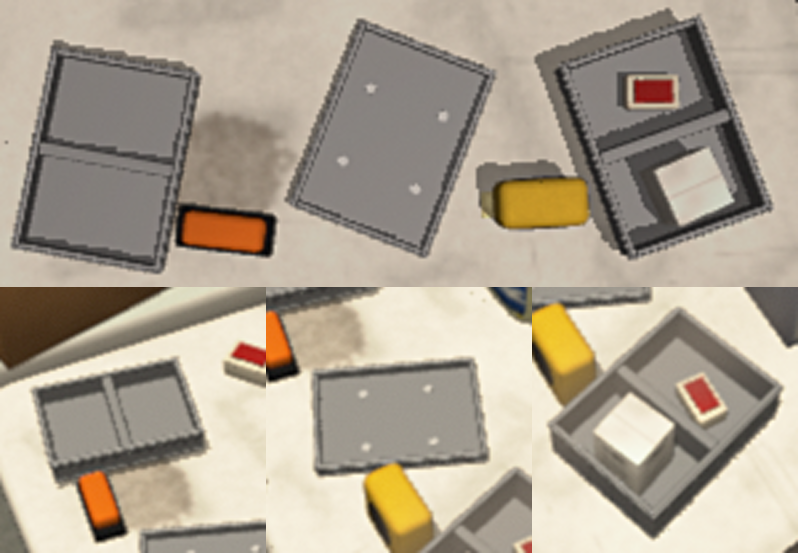

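The top crop shows the base at crop (390,137) with four white screw heads, the shallow rim corners near (57,45), (198,72), (160,268) and (15,245), and the deep rim corners near (560,68), (700,18), (770,208) and (632,256). I'll use those corners and the base screw heads to get poses.

```bash
python3 - <<'E'
from h import *
T=lambda a:np.array(a)/2.66+[175,182]
def S(a,i): return (np.array(a)-[266*i,287])/2.463+[(212,115),(250,180),(292,245)][i]
def quad(n,px,z,nm):
    q=ray(n,px,z)[:,:2]*1000; s=[np.linalg.norm(q[i]-q[i-1]) for i in range(4)]
    print(n,nm,"c",q.mean(0).round(1),rect(q/1000),np.round(s))
quad("top",T([(57,45),(192,72),(155,265),(18,245)]),.038,"sh")
quad("top",T([(565,68),(699,20),(770,207),(634,254)]),.054,"dp")
quad("top",T([(361,20),(494,73),(427,253),(292,200)]),.016,"base")
quad("scene",S([(38,390),(180,360),(205,430),(54,467)],0),.038,"sh")
quad("scene",S([(315,371),(477,361),(487,455),(317,468)],1),.016,"base")
quad("scene",S([(552,425),(680,309),(781,387),(655,511)],2),.054,"dp")
for n,(x0,y0,x1,y1) in(("top",(300,200,345,265)),("scene",(280,212,330,255))):
    f=np.load(n+"0.npz");g=f["p"][y0:y1,x0:x1];hsv=cv2.cvtColor(g,cv2.COLOR_RGB2HSV)
    m=(hsv[...,2]>165).astype(np.uint8);k,_,st,ce=cv2.connectedComponentsWithStats(m)
    c=ce[1:]+[x0,y0];print(n,st[1:,4],rect(ray(n,c,.004)[:,:2]),ray(n,c,.004)[:,:2].mean(0))
# white of the fuse block (outline), carton top by colour
for n,(x0,y0,x1,y1),i in(("top",(405,205,435,227),0),("scene",(346,276,374,304),0)):
    f=np.load(n+"0.npz");g=f["p"][y0:y1,x0:x1];hsv=cv2.cvtColor(g,cv2.COLOR_RGB2HSV)
    m=((hsv[...,2]>165)|(hsv[...,1]>120));v,u=np.nonzero(m);print("fuse",n,rect(ray(n,np.c_[u+x0,v+y0],.035)[:,:2]))
E
```

```text
top sh c [509.7 358.6] [509.9 358.2 150.8 103.7  -9.5] [151. 104. 145. 103.]
top dp c [523.3 -57.2] [523.2 -57.1 146.4 106.6  19.3] [144. 107. 146. 106.]
top base c [525.5 143.5] [525.8 143.5 148.3 110.2 -20.9] [147. 110. 146. 110.]
scene sh c [511.2 352.1] [510.5 351.1 149.1 108.2 -10.2] [108. 147. 104. 149.]
scene base c [526.1 138.7] [525.5 138.3 150.7 108.7 -22.8] [109. 151. 107. 148.]
scene dp c [525.5 -60.3] [525.1 -60.9 148.  106.6  19.4] [105. 148. 107. 145.]
top [28  6  8 10 10 12 22] [5.313e+02 1.453e+02 1.248e+02 8.530e+01 4.000e-01] [0.53568388 0.13897098]
scene [13  2 13 16 16 17  2  1  2  3  5  2  4  2  1 75] [531.3 142.8 115.6  98.   63.2] [0.51598175 0.12454987]
fuse top [558.8 -51.6  38.1  24.1  90. ]
fuse scene [555.7 -54.8  61.4  51.6  61.5]
```

Combined estimates (mm, deg): base (526,141,-21.5), deep tray (524,-59,19.3), shallow tray (510,355,-10), carton (487.6,-72.7,24.5). Next I move above the carton.

Call:
arm_command([
  {"x": 0.217,"y": 0.463,"z": -0.02,"rz": -0.01,"claw": 90},
  {"x": 0.217,"y": 0.463,"z": -0.02,"rz": -0.01,"claw": 90},
  {"x": 0.217,"y": 0.463,"z": -0.02,"rz": -0.01,"claw": 90},
  {"x": 0.217,"y": 0.463,"z": -0.02,"rz": -0.01,"claw": 90},
  {"x": 0.217,"y": 0.463,"z": -0.02,"rz": -0.01,"claw": 90},
  {"x": 0.217,"y": 0.463,"z": -0.02,"rz": -0.01,"claw": 90},
  {"x": 0.217,"y": 0.463,"z": -0.02,"rz": -0.01,"claw": 90},
  {"x": 0.217,"y": 0.463,"z": -0.02,"rz": -0.01,"claw": 90},
], squeeze=20)

```text
schema error: expected keys x, y, z, rx, ry, rz, claw
```

Call:
arm_command([
  {"x": 0.217,"y": 0.463,"z": -0.18,"rz": -0.012,"claw": 90},
  {"x": 0.217,"y": 0.463,"z": -0.18,"rz": -0.012,"claw": 90},
  {"x": 0.217,"y": 0.463,"z": -0.18,"rz": -0.012,"claw": 90},
  {"x": 0.217,"y": 0.463,"z": -0.18,"rz": -0.012,"claw": 90},
  {"x": 0.217,"y": 0.463,"z": -0.18,"rz": -0.012,"claw": 90},
  {"x": 0.217,"y": 0.463,"z": -0.18,"rz": -0.012,"claw": 90},
  {"x": 0.217,"y": 0.463,"z": -0.18,"rz": -0.012,"claw": 90},
  {"x": 0.217,"y": 0.463,"z": -0.18,"rz": -0.012,"claw": 90},
])

```text
schema error: expected keys x, y, z, rx, ry, rz, claw
```

Call:
arm_command([
  {"x": 0.217,"y": 0.463,"z": -0.02,"rx": 0,"ry": 0,"rz": -0.01,"claw": 90},
  {"x": 0.217,"y": 0.463,"z": -0.02,"rx": 0,"ry": 0,"rz": -0.01,"claw": 90},
  {"x": 0.217,"y": 0.463,"z": -0.02,"rx": 0,"ry": 0,"rz": -0.01,"claw": 90},
  {"x": 0.217,"y": 0.463,"z": -0.02,"rx": 0,"ry": 0,"rz": -0.01,"claw": 90},
  {"x": 0.217,"y": 0.463,"z": -0.02,"rx": 0,"ry": 0,"rz": -0.01,"claw": 90},
  {"x": 0.217,"y": 0.463,"z": -0.02,"rx": 0,"ry": 0,"rz": -0.01,"claw": 90},
  {"x": 0.217,"y": 0.463,"z": -0.02,"rx": 0,"ry": 0,"rz": -0.01,"claw": 90},
  {"x": 0.217,"y": 0.463,"z": -0.02,"rx": 0,"ry": 0,"rz": -0.01,"claw": 90},
], squeeze=20)

```text
t: 0.77
tool_pos: [0.3799, -0.3017, 0.2223]
orientation: [-3.061, -0.704, -0.0]
force: [-0.6, -0.0, -0.5]
opening: 0.0601
gripper_force: 0.0
```

Call:
arm_command([
  {"x": 0.216,"y": 0.464,"z": -0.18,"rx": 0,"ry": 0,"rz": -0.012,"claw": 90},
  {"x": 0.216,"y": 0.464,"z": -0.18,"rx": 0,"ry": 0,"rz": -0.012,"claw": 90},
  {"x": 0.216,"y": 0.464,"z": -0.18,"rx": 0,"ry": 0,"rz": -0.012,"claw": 90},
  {"x": 0.216,"y": 0.464,"z": -0.18,"rx": 0,"ry": 0,"rz": -0.012,"claw": 90},
  {"x": 0.216,"y": 0.464,"z": -0.18,"rx": 0,"ry": 0,"rz": -0.012,"claw": 90},
  {"x": 0.216,"y": 0.464,"z": -0.18,"rx": 0,"ry": 0,"rz": -0.012,"claw": 90},
  {"x": 0.216,"y": 0.464,"z": -0.18,"rx": 0,"ry": 0,"rz": -0.012,"claw": 90},
  {"x": 0.216,"y": 0.464,"z": -0.18,"rx": 0,"ry": 0,"rz": -0.012,"claw": 90},
  {"x": 0.216,"y": 0.464,"z": -0.18,"rx": 0,"ry": 0,"rz": -0.012,"claw": 90},
])

```text
t: 1.52
tool_pos: [0.4868, -0.0725, 0.1318]
orientation: [-3.071, -0.663, 0.003]
force: [-0.7, 0.4, 0.3]
opening: 0.0602
gripper_force: 0.0
```

```bash
python3 - <<'E'
from h import *
s=robot.read_state();print(s["tool_pos"],s["orientation"])
o=[]
for n,(cx,cy) in(("scene",(345,280)),("top",(430,240))):
    p,d=robot.read_camera(n); np.savez(f"{n}1.npz",p=p,d=d)
    K,og,r=cal(n)
    for dz in(.014,):
        q=s["tool_pos"]-[0,0,dz];c=R(r).T@(q-og);uv=(K[0,2]-K[0,0]*c[0]/c[2],K[1,2]+K[1,1]*c[1]/c[2]);print(n,"tip centre px",uv)
    x0=int(cx-67);y0=int(cy-80);g=p[y0:y0+150,x0:x0+134,::-1].copy();cv2.circle(g,(int(uv[0]-x0),int(uv[1]-y0)),1,(0,255,0),-1)
    o.append(cv2.resize(g,None,fx=2.95,fy=2.95*1,interpolation=cv2.INTER_CUBIC));print(x0,y0)
cv2.imwrite("pics/c2.png",np.hstack(o))
E
```

```text
[ 0.48681061 -0.07245276  0.13183363] [-3.07066351e+00 -6.63058500e-01  3.02244379e-03]
scene tip centre px (np.float64(332.23608037033136), np.float64(288.804630435922))
278 200
top tip centre px (np.float64(442.3072079127247), np.float64(251.92486523108272))
363 160
```

View pics/c2.png

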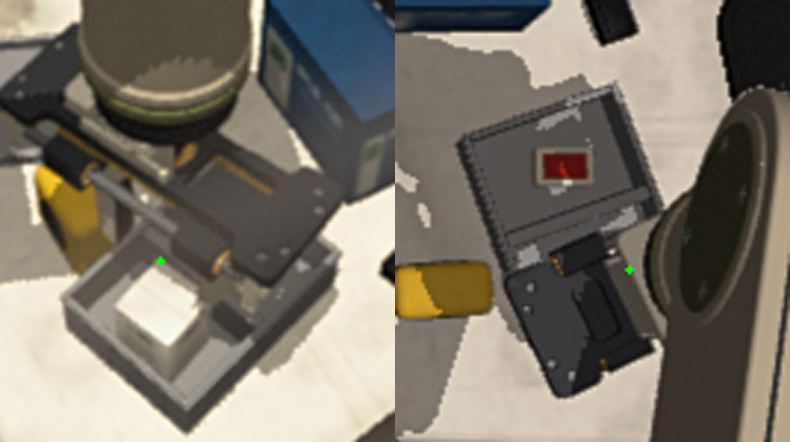

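The crops show the fingers straddling the carton, with the projected tip midpoint at scene crop (160,262), close to the carton top. Descending and closing.

Call:
arm_command([
  {"x": 0,"y": 0,"z": -0.06,"rx": 0,"ry": 0,"rz": 0,"claw": 90},
  {"x": 0,"y": 0,"z": -0.1,"rx": 0,"ry": 0,"rz": 0,"claw": 90},
  {"x": 0,"y": 0,"z": -0.126,"rx": 0,"ry": 0,"rz": 0,"claw": 90},
  {"x": 0,"y": 0,"z": -0.126,"rx": 0,"ry": 0,"rz": 0,"claw": 90},
  {"x": 0,"y": 0,"z": -0.126,"rx": 0,"ry": 0,"rz": 0,"claw": 255},
  {"x": 0,"y": 0,"z": -0.126,"rx": 0,"ry": 0,"rz": 0,"claw": 255},
  {"x": 0,"y": 0,"z": -0.126,"rx": 0,"ry": 0,"rz": 0,"claw": 255},
  {"x": 0,"y": 0,"z": -0.126,"rx": 0,"ry": 0,"rz": 0,"claw": 255},
  {"x": 0,"y": 0,"z": -0.126,"rx": 0,"ry": 0,"rz": 0,"claw": 255},
], squeeze=20)

```text
t: 2.37
tool_pos: [0.4883, -0.0728, 0.0712]
orientation: [3.07, 0.66, 0.004]
force: [-0.7, -2.2, 5.2]
opening: 0.0441
gripper_force: 20.0
```

Call:
arm_command([
  {"x": 0,"y": 0,"z": 0.02,"rx": 0,"ry": 0,"rz": 0,"claw": 255},
  {"x": 0,"y": 0,"z": 0.06,"rx": 0,"ry": 0,"rz": 0,"claw": 255},
  {"x": 0,"y": 0,"z": 0.12,"rx": 0,"ry": 0,"rz": 0,"claw": 255},
  {"x": 0,"y": 0,"z": 0.18,"rx": 0,"ry": 0,"rz": 0,"claw": 255},
  {"x": 0,"y": 0,"z": 0.2,"rx": 0,"ry": 0,"rz": 0,"claw": 255},
  {"x": 0,"y": 0,"z": 0.2,"rx": 0,"ry": 0,"rz": 0,"claw": 255},
])

```text
t: 2.87
tool_pos: [0.4894, -0.0724, 0.1737]
orientation: [3.068, 0.661, 0.01]
force: [0.2, -0.2, -0.9]
opening: 0.0435
gripper_force: 20.0
```

```bash
python3 - <<'E'
from h import *
s=robot.read_state();print(s["tool_pos"],s["opening"],s["force"])
p,d=robot.read_camera("scene");np.savez("scene2.npz",p=p,d=d)
C=cloud("scene",d)[170:330,270:400].reshape(-1,3);rgb=p[170:330,270:400].reshape(-1,3)
m=(rgb.min(1)>190)&(C[:,2]>.08)&(C[:,2]<.26);q=C[m];print(m.sum(),np.percentile(q,[2,50,98],axis=0).round(3))
cv2.imwrite("pics/c3.png",cv2.resize(p[150:330,250:420,::-1],None,fx=3,fy=3))
E
```

```text
[ 0.4893516  -0.07237651  0.17367227] 0.04347712586589153 [ 0.24536788 -0.17916318 -0.8796944 ]
230 [[ 0.464 -0.1    0.172]
 [ 0.477 -0.078  0.175]
 [ 0.49  -0.056  0.177]]
```

View pics/c3.png

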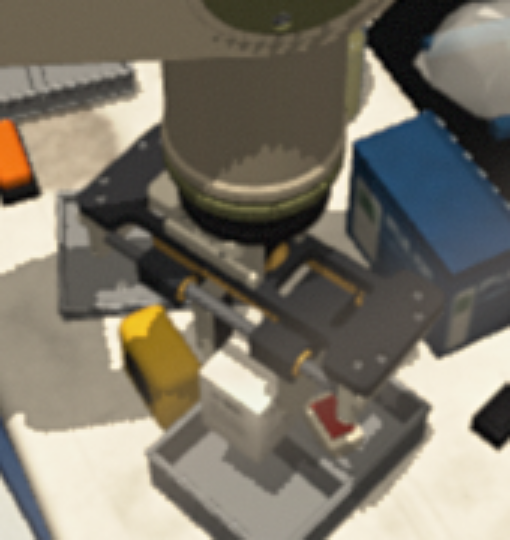

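The carton hangs upright in the fingers, top at z 0.175, and the fuse holder is still in the deep tray. I'm carrying it to the near-left part of the shallow tray.

Call:
arm_command([
  {"x": -0.002,"y": 0.03,"z": 0,"rx": 0,"ry": 0,"rz": 0.03,"claw": 255},
  {"x": -0.005,"y": 0.1,"z": 0,"rx": 0,"ry": 0,"rz": 0.08,"claw": 255},
  {"x": -0.008,"y": 0.18,"z": 0,"rx": 0,"ry": 0,"rz": 0.13,"claw": 255},
  {"x": -0.011,"y": 0.26,"z": 0,"rx": 0,"ry": 0,"rz": 0.18,"claw": 255},
  {"x": -0.014,"y": 0.34,"z": 0,"rx": 0,"ry": 0,"rz": 0.23,"claw": 255},
  {"x": -0.017,"y": 0.42,"z": 0,"rx": 0,"ry": 0,"rz": 0.28,"claw": 255},
  {"x": -0.02,"y": 0.5,"z": 0,"rx": 0,"ry": 0,"rz": 0.33,"claw": 255},
  {"x": -0.024,"y": 0.58,"z": 0,"rx": 0,"ry": 0,"rz": 0.38,"claw": 255},
  {"x": -0.028,"y": 0.66,"z": 0,"rx": 0,"ry": 0,"rz": 0.43,"claw": 255},
  {"x": -0.033,"y": 0.74,"z": 0,"rx": 0,"ry": 0,"rz": 0.486,"claw": 255},
])

```text
t: 3.75
tool_pos: [0.4687, 0.2994, 0.1668]
orientation: [-2.401, -2.024, 0.006]
force: [0.4, 0.4, -0.8]
opening: 0.044
gripper_force: 20.0
```

Call:
arm_command([
  {"x": 0,"y": 0.08,"z": 0,"rx": 0,"ry": 0,"rz": 0,"claw": 255},
  {"x": 0,"y": 0.14,"z": -0.02,"rx": 0,"ry": 0,"rz": 0,"claw": 255},
  {"x": 0,"y": 0.177,"z": -0.05,"rx": 0,"ry": 0,"rz": 0,"claw": 255},
  {"x": 0,"y": 0.177,"z": -0.08,"rx": 0,"ry": 0,"rz": 0,"claw": 255},
  {"x": 0,"y": 0.177,"z": -0.1,"rx": 0,"ry": 0,"rz": 0,"claw": 255},
  {"x": 0,"y": 0.177,"z": -0.1,"rx": 0,"ry": 0,"rz": 0,"claw": 255},
])

```text
t: 4.25
tool_pos: [0.4676, 0.3846, 0.1141]
orientation: [-2.406, -2.019, 0.014]
force: [-0.1, -0.7, -0.9]
opening: 0.0436
gripper_force: 20.0
```

```bash
python3 - <<'E'
from h import *
s=robot.read_state();print(s["tool_pos"],s["orientation"],s["q"])
o=[]
for n,(x0,y0,w,h) in(("scene",(190,90,130,130)),("top",(155,175,130,130))):
    p,d=robot.read_camera(n);np.savez(f"{n}3.npz",p=p,d=d)
    o.append(cv2.resize(p[y0:y0+h,x0:x0+w,::-1],None,fx=3,fy=3,interpolation=cv2.INTER_CUBIC))
cv2.imwrite("pics/c4.png",np.hstack(o))
E
```

```text
[0.46762633 0.38457073 0.11406971] [-2.40599465 -2.01901506  0.01354634] [ 6.03668488e-01  2.36661355e-01  1.58951577e+00 -1.54822404e-04
  1.32406569e+00  7.78168736e-01]
```

View pics/c4.png

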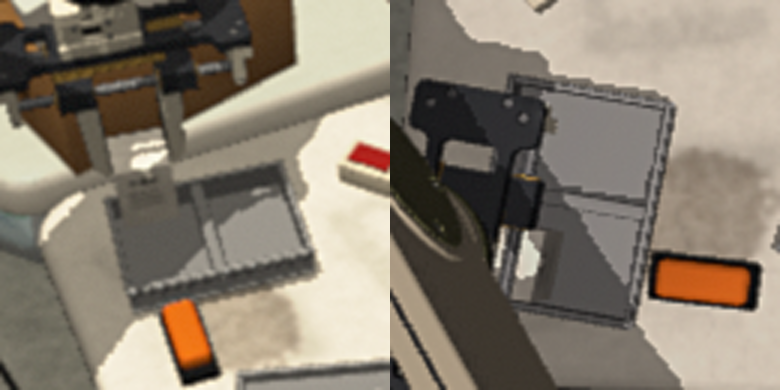

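The carton hangs above the shallow tray's near bay, near scene crop (147,190). I'll check the clearances numerically in the same camera.

```bash
python3 - <<'E'
from h import *
f=np.load("scene3.npz");p,d=f["p"],f["d"];C=cloud("scene",d)
g=p[130:165,225:255];c=C[130:165,225:255].reshape(-1,3);b=g.reshape(-1,3).min(1)
for z0,z1 in((.105,.13),(.055,.105)):
    m=(c[:,2]>z0)&(c[:,2]<z1)&(c[:,1]<.42)&(c[:,0]<.53);q=c[m];print(m.sum(),np.percentile(q,[3,50,97],axis=0).round(3).tolist())
# shallow rim in the same camera: outermost rim points by cloud z
c=C[140:200,220:300].reshape(-1,3);m=(c[:,2]>.030)&(c[:,2]<.045)&(c[:,1]<.43)&(c[:,1]>.28)&(c[:,0]>.42)&(c[:,0]<.61);q=c[m]
t=np.radians(-10);A=(q[:,:2]-[.510,.355])@np.array([[np.cos(t),-np.sin(t)],[np.sin(t),np.cos(t)]]);print(m.sum(),np.percentile(A,[2,98],axis=0).round(3).tolist())
E
```

```text
366 [[0.445, 0.357, 0.107], [0.471, 0.373, 0.115], [0.501, 0.4, 0.126]]
290 [[0.444, 0.355, 0.06], [0.466, 0.36, 0.083], [0.486, 0.372, 0.104]]
616 [[-0.078, -0.055], [0.073, 0.057]]
```

Call:
arm_command([
  {"x": 0.011,"y": 0,"z": 0,"rx": 0,"ry": 0,"rz": 0,"claw": 255},
  {"x": 0.011,"y": 0,"z": -0.02,"rx": 0,"ry": 0,"rz": 0,"claw": 255},
  {"x": 0.011,"y": 0,"z": -0.04,"rx": 0,"ry": 0,"rz": 0,"claw": 255},
  {"x": 0.011,"y": 0,"z": -0.06,"rx": 0,"ry": 0,"rz": 0,"claw": 255},
  {"x": 0.011,"y": 0,"z": -0.075,"rx": 0,"ry": 0,"rz": 0,"claw": 255},
  {"x": 0.011,"y": 0,"z": -0.08,"rx": 0,"ry": 0,"rz": 0,"claw": 255},
  {"x": 0.011,"y": 0,"z": -0.083,"rx": 0,"ry": 0,"rz": 0,"claw": 255},
  {"x": 0.011,"y": 0,"z": -0.083,"rx": 0,"ry": 0,"rz": 0,"claw": 255},
])

```text
t: 5.02
tool_pos: [0.4758, 0.3863, 0.0776]
orientation: [-2.407, -2.019, 0.001]
force: [0.8, -0.6, -0.3]
opening: 0.0435
gripper_force: 20.0
```

Call:
arm_command([
  {"x": -0.004,"y": 0,"z": -0.006,"rx": 0,"ry": 0,"rz": 0,"claw": 255},
  {"x": -0.004,"y": 0,"z": -0.012,"rx": 0,"ry": 0,"rz": 0,"claw": 255},
  {"x": -0.004,"y": 0,"z": -0.012,"rx": 0,"ry": 0,"rz": 0,"claw": 255},
])

```text
t: 5.27
tool_pos: [0.4738, 0.3864, 0.0717]
orientation: [-2.407, -2.019, 0.001]
force: [-0.1, 0.7, -0.2]
opening: 0.0439
gripper_force: 20.0
```

Nearly on the floor. Lowering another 1 mm, then releasing and retreating.

Call:
arm_command([
  {"x": 0,"y": 0,"z": -0.002,"rx": 0,"ry": 0,"rz": 0,"claw": 255},
  {"x": 0,"y": 0,"z": -0.002,"rx": 0,"ry": 0,"rz": 0,"claw": 110},
  {"x": 0,"y": 0,"z": -0.002,"rx": 0,"ry": 0,"rz": 0,"claw": 90},
  {"x": 0,"y": 0,"z": -0.002,"rx": 0,"ry": 0,"rz": 0,"claw": 90},
  {"x": 0,"y": 0,"z": -0.002,"rx": 0,"ry": 0,"rz": 0,"claw": 90},
  {"x": 0,"y": 0,"z": 0.04,"rx": 0,"ry": 0,"rz": 0,"claw": 90},
  {"x": 0,"y": 0,"z": 0.12,"rx": 0,"ry": 0,"rz": 0,"claw": 90},
  {"x": 0,"y": 0,"z": 0.2,"rx": 0,"ry": 0,"rz": 0,"claw": 90},
  {"x": 0,"y": 0,"z": 0.2,"rx": 0,"ry": 0,"rz": 0,"claw": 90},
])

```text
t: 6.02
tool_pos: [0.478, 0.3892, 0.1823]
orientation: [2.406, 2.018, 0.021]
force: [0.7, 0.7, 1.5]
opening: 0.0601
gripper_force: 0.0
```

Call:
arm_command([
  {"x": 0.01,"y": -0.05,"z": 0,"rx": 0,"ry": 0,"rz": 0.02,"claw": 90},
  {"x": 0.02,"y": -0.13,"z": 0,"rx": 0,"ry": 0,"rz": 0.05,"claw": 120},
  {"x": 0.03,"y": -0.21,"z": 0,"rx": 0,"ry": 0,"rz": 0.08,"claw": 200},
  {"x": 0.04,"y": -0.29,"z": 0,"rx": 0,"ry": 0,"rz": 0.11,"claw": 200},
  {"x": 0.05,"y": -0.37,"z": 0,"rx": 0,"ry": 0,"rz": 0.14,"claw": 200},
  {"x": 0.06,"y": -0.45,"z": 0,"rx": 0,"ry": 0,"rz": 0.17,"claw": 200},
  {"x": 0.07,"y": -0.53,"z": 0,"rx": 0,"ry": 0,"rz": 0.2,"claw": 200},
  {"x": 0.08,"y": -0.61,"z": 0,"rx": 0,"ry": 0,"rz": 0.22,"claw": 200},
  {"x": 0.09,"y": -0.69,"z": 0,"rx": 0,"ry": 0,"rz": 0.24,"claw": 200},
  {"x": 0.094,"y": -0.77,"z": 0,"rx": 0,"ry": 0,"rz": 0.256,"claw": 200},
])

```text
t: 6.85
tool_pos: [0.5214, -0.0005, 0.1725]
orientation: [1.814, 2.563, 0.001]
force: [0.8, -0.5, 0.1]
opening: 0.02
gripper_force: 0.0
```

Call:
arm_command([
  {"x": 0,"y": -0.06,"z": 0,"rx": 0,"ry": 0,"rz": 0,"claw": 200},
  {"x": 0,"y": -0.099,"z": -0.02,"rx": 0,"ry": 0,"rz": 0,"claw": 200},
  {"x": 0,"y": -0.099,"z": -0.06,"rx": 0,"ry": 0,"rz": 0,"claw": 200},
  {"x": 0,"y": -0.099,"z": -0.1,"rx": 0,"ry": 0,"rz": 0,"claw": 200},
  {"x": 0,"y": -0.099,"z": -0.12,"rx": 0,"ry": 0,"rz": 0,"claw": 200},
  {"x": 0,"y": -0.099,"z": -0.12,"rx": 0,"ry": 0,"rz": 0,"claw": 200},
])

```text
t: 7.35
tool_pos: [0.5191, -0.0478, 0.1093]
orientation: [-1.815, -2.559, 0.003]
force: [-0.5, 0.2, -0.3]
opening: 0.0197
gripper_force: 0.0
```

```bash
python3 - <<'E'
from h import *
s=robot.read_state();print(s["tool_pos"],s["orientation"],s["opening"])
o=[]
for n,(x0,y0,w,h) in(("scene",(285,195,130,150)),("top",(360,155,130,150))):
    p,d=robot.read_camera(n);np.savez(f"{n}4.npz",p=p,d=d)
    o.append(cv2.resize(p[y0:y0+h,x0:x0+w,::-1],None,fx=3,fy=3,interpolation=cv2.INTER_CUBIC))
    K,og,r=cal(n);c=R(r).T@(s["tool_pos"]-[0,0,.014]-og);print(n,(K[0,2]-K[0,0]*c[0]/c[2]-x0)*3,(K[1,2]+K[1,1]*c[1]/c[2]-y0)*3)
cv2.imwrite("pics/c5.png",np.hstack(o))
E
```

```text
[ 0.51911249 -0.04777098  0.10931267] [-1.81523721 -2.55887102  0.00308299] 0.019733631781632757
scene 169.514564148491 248.14485421039507
top 196.878735124522 238.9806625303748
```

View pics/c5.png

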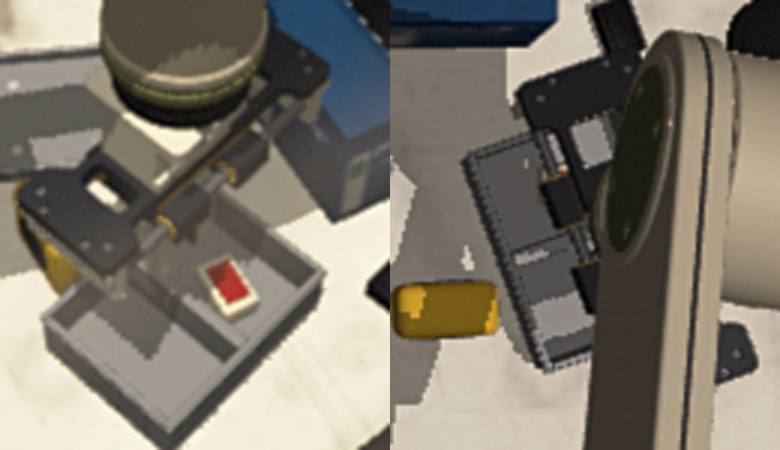

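The crops show the gripper over the bar, but the finger tips have low contrast near scene crop (160,265). I'll use depth to find tips and bar.

```bash
python3 - <<'E'
from h import *
t=np.radians(19.3);M=np.array([[np.cos(t),-np.sin(t)],[np.sin(t),np.cos(t)]])
f=np.load("scene4.npz");C=cloud("scene",f["d"])[235:345,285:415].reshape(-1,3)
for a,b in((.094,.105),(.105,.125),(.125,.15)):
    q=C[(C[:,2]>a)&(C[:,2]<b)];A=(q[:,:2]-[.5191,-.0478])@M*1000
    H,_,_=np.histogram2d(A[:,0],A[:,1],bins=[np.arange(-60,61,8),np.arange(-40,41,8)]);print(a,len(q));print(H.astype(int) if len(q)>0 else "")
E
```

```text
0.094 111
[[0 0 0 0 0 0 0 0 0 0]
 [0 0 0 0 0 0 0 0 0 0]
 [0 0 0 0 0 0 0 0 0 0]
 [0 0 0 0 0 0 0 0 0 0]
 [0 0 0 0 1 0 0 0 0 0]
 [0 0 0 6 0 0 0 0 0 0]
 [0 0 0 2 0 0 0 0 0 0]
 [0 0 0 0 0 0 0 0 0 0]
 [0 0 0 2 4 0 0 0 0 0]
 [0 0 0 5 2 0 0 0 0 0]
 [0 0 0 3 0 0 0 0 0 0]
 [0 0 0 0 0 0 0 0 0 0]
 [0 0 0 0 0 0 0 0 0 0]
 [0 0 0 0 0 0 0 0 0 0]
 [0 0 0 0 0 0 0 0 0 0]]
0.105 130
[[ 0  0  0  0  0  0  0  0  0  0]
 [ 0  0  0  0  0  0  0  0  0  0]
 [ 0  0  0  0  0  0  0  0  0  0]
 [ 0  0  0  0  0  0  0  0  0  0]
 [ 0  0  0 13 13  3  0  0  0  0]
 [ 0  0  0 17  0  0  0  0  0  0]
 [ 0  0  0  7  0  0  0  0  0  0]
 [ 0  0  0  0  0  0  0  0  0  0]
 [ 0  0  0  0  1  0  0  0  0  0]
 [ 0  0  0 13  0  0  0  0  0  0]
 [ 0  0  0 11  0  0  0  0  0  0]
 [ 0  0  0  0  0  0  0  0  0  0]
 [ 0  0  0  0  0  0  0  0  0  0]
 [ 0  0  0  0  0  0  0  0  0  0]
 [ 0  0  0  0  0  0  0  0  0  0]]
0.125 43
[[ 0  0  0  0  0  0  0  0  0  0]
 [ 0  0  0  0  0  0  0  0  0  0]
 [ 0  0  0  0  0  0  0  0  0  0]
 [ 0  0  0  0  0  0  0  0  0  0]
 [ 0  0  0  8  7 13  0  0  0  0]
 [ 0  0  0 11  0  0  0  0  0  0]
 [ 0  0  0  0  0  0  0  0  0  0]
 [ 0  0  0  0  0  0  0  0  0  0]
 [ 0  0  0  0  0  0  0  0  0  0]
 [ 0  0  0  0  0  0  0  0  0  0]
 [ 0  0  0  4  0  0  0  0  0  0]
 [ 0  0  0  0  0  0  0  0  0  0]
 [ 0  0  0  0  0  0  0  0  0  0]
 [ 0  0  0  0  0  0  0  0  0  0]
 [ 0  0  0  0  0  0  0  0  0  0]]
```

```bash
python3 - <<'E'
from h import *
t=np.radians(19.3);M=np.array([[np.cos(t),-np.sin(t)],[np.sin(t),np.cos(t)]])
for n,k in(("scene",0),("scene",4),("top",0)):
    f=np.load(f"{n}{k}.npz");C=cloud(n,f["d"]).reshape(-1,3);C=C[f["d"].ravel()>0]
    A=(C[:,:2]-[.5243,-.0588])@M*1000
    for lo,hi in((-48,-25),(-25,0),(0,25),(25,45)):
        m=(abs(A[:,0])<13)&(A[:,1]>lo)&(A[:,1]<hi)&(abs(C[:,2]-.052)<.005);print(n,k,lo,m.sum(),np.percentile(A[m,0],[5,50,95]).round(1) if m.sum() else "")
E
```

```text
scene 0 -48 64 [-5.  -1.2  4.2]
scene 0 -25 67 [-5.1 -1.   3.9]
scene 0 0 68 [-5.  -1.2  3.7]
scene 0 25 52 [-5.  -1.8  4.1]
scene 4 -48 65 [-5.  -1.6  3.5]
scene 4 -25 71 [-5.1 -0.8  3.9]
scene 4 0 64 [-5.2 -1.5  4. ]
scene 4 25 19 [-4.9 -4.  -1.3]
top 0 -48 57 [-3.4  1.   5.3]
top 0 -25 60 [-3.5  0.6  5.2]
top 0 0 61 [-3.5  1.2  5.1]
top 0 25 51 [-3.4  1.   5.3]
```

The bar is centred under the tool: x' ≈ 0 averaged over both views. Descending to the bar's top 15 mm (keeping above the fuse holder) and gripping.

Call:
arm_command([
  {"x": 0.002,"y": 0,"z": -0.05,"rx": 0,"ry": 0,"rz": 0,"claw": 205},
  {"x": 0.002,"y": 0,"z": -0.08,"rx": 0,"ry": 0,"rz": 0,"claw": 205},
  {"x": 0.002,"y": 0,"z": -0.1,"rx": 0,"ry": 0,"rz": 0,"claw": 205},
  {"x": 0.002,"y": 0,"z": -0.112,"rx": 0,"ry": 0,"rz": 0,"claw": 205},
  {"x": 0.002,"y": 0,"z": -0.118,"rx": 0,"ry": 0,"rz": 0,"claw": 205},
  {"x": 0.002,"y": 0,"z": -0.118,"rx": 0,"ry": 0,"rz": 0,"claw": 205},
  {"x": 0.002,"y": 0,"z": -0.118,"rx": 0,"ry": 0,"rz": 0,"claw": 205},
], squeeze=60)

```text
t: 8.03
tool_pos: [0.5228, -0.0481, 0.0541]
orientation: [1.817, 2.562, 0.001]
force: [0.1, 0.4, 0.3]
opening: 0.0182
gripper_force: 0.0
```

Call:
arm_command([
  {"x": 0,"y": 0,"z": 0,"rx": 0,"ry": 0,"rz": 0,"claw": 255},
  {"x": 0,"y": 0,"z": 0,"rx": 0,"ry": 0,"rz": 0,"claw": 255},
  {"x": 0,"y": 0,"z": 0,"rx": 0,"ry": 0,"rz": 0,"claw": 255},
  {"x": 0,"y": 0,"z": 0,"rx": 0,"ry": 0,"rz": 0,"claw": 255},
], squeeze=60)

```text
t: 8.37
tool_pos: [0.5225, -0.0481, 0.0539]
orientation: [1.817, 2.562, 0.001]
force: [-2.3, 0.4, 4.6]
opening: 0.0097
gripper_force: 60.0
```

Call:
arm_command([
  {"x": 0,"y": 0,"z": 0,"rx": 0,"ry": 0,"rz": 0,"claw": 210},
  {"x": 0,"y": 0,"z": 0,"rx": 0,"ry": 0,"rz": 0,"claw": 210},
  {"x": -0.001,"y": 0,"z": -0.007,"rx": 0,"ry": 0,"rz": 0,"claw": 210},
  {"x": -0.001,"y": 0,"z": -0.007,"rx": 0,"ry": 0,"rz": 0,"claw": 210},
  {"x": -0.001,"y": 0,"z": -0.007,"rx": 0,"ry": 0,"rz": 0,"claw": 255},
  {"x": -0.001,"y": 0,"z": -0.007,"rx": 0,"ry": 0,"rz": 0,"claw": 255},
  {"x": -0.001,"y": 0,"z": -0.007,"rx": 0,"ry": 0,"rz": 0,"claw": 255},
  {"x": -0.001,"y": 0,"z": 0.0,"rx": 0,"ry": 0,"rz": 0,"claw": 255},
  {"x": -0.001,"y": 0,"z": 0.015,"rx": 0,"ry": 0,"rz": 0,"claw": 255},
  {"x": -0.001,"y": 0,"z": 0.015,"rx": 0,"ry": 0,"rz": 0,"claw": 255},
], squeeze=60)

```text
t: 9.2
tool_pos: [0.5223, -0.0482, 0.0621]
orientation: [1.817, 2.561, 0.001]
force: [0.6, 0.4, -2.9]
opening: 0.0095
gripper_force: 60.0
```

Lifted (force −3 N, grip 60 N). I'm raising it clear of the tape measure, then carrying it over the base.

Call:
arm_command([
  {"x": 0,"y": 0,"z": 0.04,"rx": 0,"ry": 0,"rz": 0,"claw": 255},
  {"x": 0,"y": 0,"z": 0.09,"rx": 0,"ry": 0,"rz": 0,"claw": 255},
  {"x": 0,"y": 0,"z": 0.14,"rx": 0,"ry": 0,"rz": 0,"claw": 255},
  {"x": 0,"y": 0.02,"z": 0.16,"rx": 0,"ry": 0,"rz": -0.02,"claw": 255},
  {"x": 0.002,"y": 0.07,"z": 0.16,"rx": 0,"ry": 0,"rz": -0.07,"claw": 255},
  {"x": 0.004,"y": 0.12,"z": 0.16,"rx": 0,"ry": 0,"rz": -0.12,"claw": 255},
  {"x": 0.006,"y": 0.17,"z": 0.16,"rx": 0,"ry": 0,"rz": -0.17,"claw": 255},
  {"x": 0.008,"y": 0.22,"z": 0.16,"rx": 0,"ry": 0,"rz": -0.22,"claw": 255},
  {"x": 0.01,"y": 0.27,"z": 0.16,"rx": 0,"ry": 0,"rz": -0.27,"claw": 255},
  {"x": 0.012,"y": 0.32,"z": 0.16,"rx": 0,"ry": 0,"rz": -0.31,"claw": 255},
])

```text
t: 10.03
tool_pos: [0.5276, 0.1132, 0.141]
orientation: [2.517, 1.879, 0.001]
force: [0.5, 0.6, -2.5]
opening: 0.0094
gripper_force: 60.0
```

Call:
arm_command([
  {"x": 0.001,"y": 0.04,"z": 0,"rx": 0,"ry": 0,"rz": -0.03,"claw": 255},
  {"x": 0.002,"y": 0.07,"z": -0.01,"rx": 0,"ry": 0,"rz": -0.044,"claw": 255},
  {"x": 0.003,"y": 0.078,"z": -0.03,"rx": 0,"ry": 0,"rz": -0.044,"claw": 255},
  {"x": 0.003,"y": 0.078,"z": -0.05,"rx": 0,"ry": 0,"rz": -0.044,"claw": 255},
  {"x": 0.003,"y": 0.078,"z": -0.06,"rx": 0,"ry": 0,"rz": -0.044,"claw": 255},
  {"x": 0.003,"y": 0.078,"z": -0.06,"rx": 0,"ry": 0,"rz": -0.044,"claw": 255},
  {"x": 0.003,"y": 0.078,"z": -0.06,"rx": 0,"ry": 0,"rz": -0.044,"claw": 255},
])

```text
t: 10.62
tool_pos: [0.5285, 0.1498, 0.1098]
orientation: [-2.593, -1.772, 0.003]
force: [-0.2, -0.1, -3.2]
opening: 0.0095
gripper_force: 60.0
```

```bash
cat >> h.py <<'E'
def rim(n,d,c0,ang,z,tol=.006,hx=75,hy=55):
    """histogram-free rim check: in a frame at c0 (m), ang deg, list rim edges by cloud points at height z"""
    t=np.radians(ang);M=np.array([[np.cos(t),-np.sin(t)],[np.sin(t),np.cos(t)]])
    C=cloud(n,d).reshape(-1,3);C=C[d.ravel()>0];A=(C[:,:2]-c0)@M*1000
    z_ok=abs(C[:,2]-z)<tol;o={}
    for k,a,s in(("x-",0,-hx+2),("x+",0,hx-2),("y-",1,-hy+2),("y+",1,hy-2),("bar",0,0)):
        for lo,hi in((-40,-5),(5,40)):
            m=z_ok&(abs(A[:,a]-s)<9)&(A[:,1-a]>lo)&(A[:,1-a]<hi)
            o[k+("l" if lo<0 else "h")]=(int(m.sum()),np.percentile(A[m,a]-s,[5,50,95]).round(1).tolist() if m.sum()>8 else None)
    return o
E
python3 - <<'E'
from h import *
s=robot.read_state();print(s["tool_pos"],s["orientation"])
o=[]
T=s["tool_pos"];a=2*np.degrees(np.arctan2(s["orientation"][1],s["orientation"][0]))-90;a=(a+90)%180-90
t=np.radians(a);c=T[:2]-10.7e-3*np.array([-np.sin(t),np.cos(t)]);fz=T[2]-.0504;print("tray c",c,"ang",a,"foot z",fz)
for n,(x0,y0,w,h) in(("scene",(235,160,130,130)),("top",(255,165,130,130))):
    p,d=robot.read_camera(n);np.savez(f"{n}5.npz",p=p,d=d)
    o.append(cv2.resize(p[y0:y0+h,x0:x0+w,::-1],None,fx=3,fy=3,interpolation=cv2.INTER_CUBIC))
    print(n,"held",rim(n,d,c,a,fz+.054)); print(n,"base",rim(n,np.load(n+"0.npz")["d"],[.5257,.141],-21.3,.016,.004))
cv2.imwrite("pics/c6.png",np.hstack(o))
E
```

```text
[0.52851337 0.14984972 0.10978476] [-2.59320001 -1.77248415  0.00275924]
tray c [0.52462766 0.1398802 ] ang -21.293824811408058 foot z 0.0593847573964259
scene held {'x-l': (37, [-0.0, 2.2, 4.3]), 'x-h': (34, [-1.3, 1.3, 3.5]), 'x+l': (37, [0.2, 2.6, 5.1]), 'x+h': (39, [0.2, 2.5, 5.2]), 'y-l': (67, [-2.9, -0.8, 3.3]), 'y-h': (62, [-2.4, -0.3, 2.3]), 'y+l': (6, None), 'y+h': (5, None), 'barl': (65, [-2.2, 1.9, 6.5]), 'barh': (59, [-2.0, 2.4, 6.5])}
scene base {'x-l': (40, [-4.3, -1.6, 0.7]), 'x-h': (25, [-3.2, -2.5, -0.1]), 'x+l': (31, [-2.9, -0.3, 2.0]), 'x+h': (31, [-3.1, -0.9, 1.9]), 'y-l': (44, [-3.1, -0.0, 2.4]), 'y-h': (44, [-3.0, -0.4, 2.9]), 'y+l': (40, [-2.1, 0.1, 4.3]), 'y+h': (43, [-2.2, 0.7, 4.9]), 'barl': (0, None), 'barh': (0, None)}
top held {'x-l': (26, [-1.0, 1.5, 3.9]), 'x-h': (0, None), 'x+l': (0, None), 'x+h': (0, None), 'y-l': (47, [0.2, 2.7, 5.4]), 'y-h': (0, None), 'y+l': (0, None), 'y+h': (0, None), 'barl': (0, None), 'barh': (0, None)}
top base {'x-l': (45, [-4.9, -2.3, -0.1]), 'x-h': (44, [-5.0, -2.7, -0.2]), 'x+l': (35, [-3.9, -2.0, 0.9]), 'x+h': (37, [-3.9, -1.6, 1.2]), 'y-l': (36, [0.0, 2.7, 4.8]), 'y-h': (39, [0.1, 2.8, 4.9]), 'y+l': (38, [1.2, 3.8, 5.9]), 'y+h': (40, [1.4, 3.6, 6.2]), 'barl': (0, None), 'barh': (0, None)}
```

View pics/c6.png

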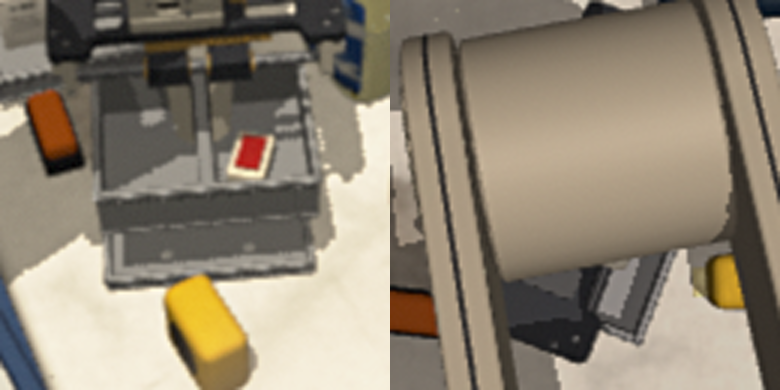

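The tray hangs level just above the base, with the fuse holder at scene crop (250,153). Both cameras agree on a correction of about (−2.3, +2.6) mm. I'm applying it and lowering to just above the rim.

Call:
arm_command([
  {"x": -0.005,"y": 0.005,"z": -0.01,"rx": 0,"ry": 0,"rz": 0,"claw": 255},
  {"x": -0.005,"y": 0.005,"z": -0.03,"rx": 0,"ry": 0,"rz": 0,"claw": 255},
  {"x": -0.005,"y": 0.005,"z": -0.05,"rx": 0,"ry": 0,"rz": 0,"claw": 255},
  {"x": -0.005,"y": 0.005,"z": -0.065,"rx": 0,"ry": 0,"rz": 0,"claw": 255},
  {"x": -0.005,"y": 0.005,"z": -0.074,"rx": 0,"ry": 0,"rz": 0,"claw": 255},
  {"x": -0.005,"y": 0.005,"z": -0.074,"rx": 0,"ry": 0,"rz": 0,"claw": 255},
  {"x": -0.005,"y": 0.005,"z": -0.074,"rx": 0,"ry": 0,"rz": 0,"claw": 255},
  {"x": -0.005,"y": 0.005,"z": -0.074,"rx": 0,"ry": 0,"rz": 0,"claw": 255},
])

```text
t: 11.38
tool_pos: [0.5269, 0.1535, 0.0739]
orientation: [2.593, 1.774, 0.001]
force: [0.9, -0.1, -3.1]
opening: 0.0095
gripper_force: 60.0
```

```bash
python3 - <<'E'
from h import *
s=robot.read_state();T=s["tool_pos"];fz=T[2]-.0504;print(T,s["orientation"],s["force"],fz)
for n in("scene","top"):
    p,d=robot.read_camera(n);np.savez(f"{n}6.npz",p=p,d=d)
    print(n,"held rel base ref",rim(n,d,[.5257,.141],-21.3,fz+.054))
E
```

```text
[0.52685804 0.15352291 0.07391077] [2.59281468e+00 1.77360996e+00 6.23724102e-04] [ 0.89377635 -0.07575369 -3.1372356 ] 0.023510769529807615
scene held rel base ref {'x-l': (41, [-4.3, -1.9, 0.4]), 'x-h': (33, [-3.5, -1.1, 0.8]), 'x+l': (34, [-3.0, -0.7, 1.8]), 'x+h': (35, [-3.4, -1.0, 1.5]), 'y-l': (66, [-1.6, 0.8, 4.4]), 'y-h': (61, [-1.5, 0.8, 4.0]), 'y+l': (2, None), 'y+h': (0, None), 'barl': (63, [-5.6, -0.8, 3.3]), 'barh': (59, [-5.5, -1.1, 3.5])}
top held rel base ref {'x-l': (25, [-4.8, -2.4, 0.0]), 'x-h': (0, None), 'x+l': (0, None), 'x+h': (0, None), 'y-l': (32, [1.3, 3.9, 6.3]), 'y-h': (0, None), 'y+l': (0, None), 'y+h': (0, None), 'barl': (0, None), 'barh': (0, None)}
```

Aligned to about 1 mm in both cameras. Making a 0.8 mm trim and lowering slowly into the rim.

Call:
arm_command([
  {"x": -0.001,"y": -0.002,"z": 0,"rx": 0,"ry": 0,"rz": 0,"claw": 255},
  {"x": -0.001,"y": -0.002,"z": -0.004,"rx": 0,"ry": 0,"rz": 0,"claw": 255},
  {"x": -0.001,"y": -0.002,"z": -0.008,"rx": 0,"ry": 0,"rz": 0,"claw": 255},
  {"x": -0.001,"y": -0.002,"z": -0.012,"rx": 0,"ry": 0,"rz": 0,"claw": 255},
  {"x": -0.001,"y": -0.002,"z": -0.016,"rx": 0,"ry": 0,"rz": 0,"claw": 255},
  {"x": -0.001,"y": -0.002,"z": -0.02,"rx": 0,"ry": 0,"rz": 0,"claw": 255},
  {"x": -0.001,"y": -0.002,"z": -0.023,"rx": 0,"ry": 0,"rz": 0,"claw": 255},
  {"x": -0.001,"y": -0.002,"z": -0.023,"rx": 0,"ry": 0,"rz": 0,"claw": 255},
])

```text
t: 12.15
tool_pos: [0.5257, 0.1524, 0.0616]
orientation: [-2.593, -1.773, 0.001]
force: [-0.5, 0.2, -3.7]
opening: 0.0095
gripper_force: 60.0
```

Call:
arm_command([
  {"x": 0,"y": 0,"z": -0.003,"rx": 0,"ry": 0,"rz": 0,"claw": 255},
  {"x": 0,"y": 0,"z": -0.006,"rx": 0,"ry": 0,"rz": 0,"claw": 255},
  {"x": 0,"y": 0,"z": -0.009,"rx": 0,"ry": 0,"rz": 0,"claw": 255},
  {"x": 0,"y": 0,"z": -0.009,"rx": 0,"ry": 0,"rz": 0,"claw": 255},
])

```text
t: 12.48
tool_pos: [0.5259, 0.1524, 0.0572]
orientation: [-2.593, -1.774, 0.001]
force: [-0.1, 0.3, -3.6]
opening: 0.0095
gripper_force: 60.0
```

Call:
arm_command([
  {"x": 0,"y": 0,"z": -0.001,"rx": 0,"ry": 0,"rz": 0,"claw": 255},
  {"x": 0,"y": 0,"z": -0.002,"rx": 0,"ry": 0,"rz": 0,"claw": 255},
  {"x": 0,"y": 0,"z": -0.003,"rx": 0,"ry": 0,"rz": 0,"claw": 255},
  {"x": 0,"y": 0,"z": -0.003,"rx": 0,"ry": 0,"rz": 0,"claw": 255},
])

```text
t: 12.82
tool_pos: [0.5261, 0.1525, 0.0561]
orientation: [-2.593, -1.774, 0.0]
force: [0.4, 0.6, -2.9]
opening: 0.0095
gripper_force: 60.0
```

Call:
arm_command([
  {"x": 0,"y": 0,"z": -0.001,"rx": 0,"ry": 0,"rz": 0,"claw": 255},
  {"x": 0,"y": 0,"z": -0.002,"rx": 0,"ry": 0,"rz": 0,"claw": 255},
  {"x": 0,"y": 0,"z": -0.003,"rx": 0,"ry": 0,"rz": 0,"claw": 255},
  {"x": 0,"y": 0,"z": -0.003,"rx": 0,"ry": 0,"rz": 0,"claw": 255},
])

```text
t: 13.15
tool_pos: [0.5262, 0.1525, 0.0554]
orientation: [2.593, 1.774, 0.0]
force: [-3.8, -0.9, 4.7]
opening: 0.0095
gripper_force: 60.0
```

Contact at 4.7 N, so it's seated. Releasing, rising and moving toward the shallow tray's bar.

Call:
arm_command([
  {"x": 0,"y": 0,"z": 0,"rx": 0,"ry": 0,"rz": 0,"claw": 208},
  {"x": 0,"y": 0,"z": 0,"rx": 0,"ry": 0,"rz": 0,"claw": 208},
  {"x": 0,"y": 0,"z": 0.02,"rx": 0,"ry": 0,"rz": 0,"claw": 208},
  {"x": 0,"y": 0,"z": 0.07,"rx": 0,"ry": 0,"rz": 0,"claw": 208},
  {"x": 0,"y": 0,"z": 0.14,"rx": 0,"ry": 0,"rz": 0,"claw": 208},
  {"x": 0,"y": 0.02,"z": 0.21,"rx": 0,"ry": 0,"rz": 0.02,"claw": 208},
  {"x": -0.01,"y": 0.1,"z": 0.23,"rx": 0,"ry": 0,"rz": 0.05,"claw": 208},
  {"x": -0.02,"y": 0.18,"z": 0.23,"rx": 0,"ry": 0,"rz": 0.099,"claw": 208},
  {"x": -0.03,"y": 0.26,"z": 0.23,"rx": 0,"ry": 0,"rz": 0.099,"claw": 208},
  {"x": -0.038,"y": 0.33,"z": 0.23,"rx": 0,"ry": 0,"rz": 0.099,"claw": 208},
])

```text
t: 13.98
tool_pos: [0.5071, 0.3199, 0.1715]
orientation: [2.404, 2.022, 0.004]
force: [1.2, 0.3, -0.3]
opening: 0.017
gripper_force: 0.0
```

Call:
arm_command([
  {"x": 0,"y": 0.044,"z": 0,"rx": 0,"ry": 0,"rz": 0,"claw": 208},
  {"x": 0,"y": 0.044,"z": 0,"rx": 0,"ry": 0,"rz": 0,"claw": 208},
  {"x": 0,"y": 0.044,"z": 0,"rx": 0,"ry": 0,"rz": 0,"claw": 208},
])

```text
t: 14.23
tool_pos: [0.5069, 0.3404, 0.1701]
orientation: [2.402, 2.024, 0.001]
force: [1.3, -0.2, -0.3]
opening: 0.0169
gripper_force: 0.0
```

```bash
python3 - <<'E'
from h import *
s=robot.read_state();T=s["tool_pos"];print(T,s["orientation"],s["opening"])
o=[]
for n,(x0,y0,w,h) in(("scene",(215,100,160,170)),("top",(160,160,200,170))):
    p,d=robot.read_camera(n);np.savez(f"{n}7.npz",p=p,d=d)
    o.append(cv2.resize(p[y0:y0+h,x0:x0+w,::-1],None,fx=2.2,fy=2.2,interpolation=cv2.INTER_CUBIC))
    print(n,"deep",rim(n,d,[.5257,.141],-21.3,.060));print(n,"sh",rim(n,d,[.510,.355],-10,.038))
    C=cloud(n,d).reshape(-1,3);t=np.radians(-10);M=np.array([[np.cos(t),-np.sin(t)],[np.sin(t),np.cos(t)]]);A=(C[:,:2]-[.51,.355])@M*1000
    m=(abs(C[:,2]-.072)<.005)&(abs(A[:,0]+40)<45)&(abs(A[:,1]-20)<40);print("carton",m.sum(),np.percentile(A[m],[4,50,96],axis=0).round(1).tolist() if m.sum() else "")
    q=ray(n,greycont(p,(275,175,370,290),40) if n=="top" else [(0,0)],.06)
cv2.imwrite("pics/c7.png",np.hstack(o))
E
```

```text
[0.50686755 0.34044948 0.17014104] [2.40240664e+00 2.02380308e+00 5.54953303e-04] 0.016948989844140058
scene deep {'x-l': (38, [-4.1, -1.7, 0.5]), 'x-h': (27, [-4.3, -2.3, 0.2]), 'x+l': (38, [-3.6, -1.4, 1.5]), 'x+h': (32, [-3.5, -1.4, 1.3]), 'y-l': (55, [-2.5, -0.8, 3.3]), 'y-h': (58, [-3.0, -0.5, 2.9]), 'y+l': (53, [-2.4, 0.1, 4.5]), 'y+h': (48, [-1.8, 0.2, 5.0]), 'barl': (64, [-5.9, -1.5, 3.0]), 'barh': (58, [-5.9, -1.2, 3.1])}
scene sh {'x-l': (23, [-5.1, -2.8, -0.6]), 'x-h': (22, [-5.2, -3.0, -0.7]), 'x+l': (27, [-4.3, -1.7, 1.0]), 'x+h': (24, [-4.4, -2.0, 0.8]), 'y-l': (44, [-1.7, 0.8, 4.4]), 'y-h': (43, [-1.9, 0.6, 5.0]), 'y+l': (12, [-2.2, 1.4, 5.8]), 'y+h': (42, [-1.5, 1.0, 5.0]), 'barl': (42, [-6.7, -2.3, 1.9]), 'barh': (43, [-7.0, -2.8, 2.3])}
carton 262 [[-58.7, -1.3], [-38.8, 18.0], [-18.4, 41.1]]
top deep {'x-l': (51, [-5.3, -2.8, -0.3]), 'x-h': (52, [-5.2, -2.7, -0.3]), 'x+l': (50, [-4.0, -1.7, 1.0]), 'x+h': (50, [-4.1, -1.9, 0.7]), 'y-l': (53, [0.1, 2.7, 5.1]), 'y-h': (51, [0.3, 2.8, 5.2]), 'y+l': (56, [-2.6, 3.8, 6.4]), 'y+h': (49, [1.5, 3.9, 6.4]), 'barl': (80, [-6.4, -2.6, 1.9]), 'barh': (80, [-6.6, -2.5, 1.8])}
top sh {'x-l': (0, None), 'x-h': (21, [-5.8, -3.7, -1.0]), 'x+l': (48, [-4.2, -2.2, 0.4]), 'x+h': (30, [-4.5, -2.1, 0.6]), 'y-l': (53, [1.1, 3.5, 6.8]), 'y-h': (54, [1.1, 3.3, 6.2]), 'y+l': (0, None), 'y+h': (0, None), 'barl': (64, [-6.5, -2.3, 1.7]), 'barh': (0, None)}
carton 3 [[-60.6, 35.4], [-60.2, 37.3], [-60.0, 44.4]]
```

View pics/c7.png

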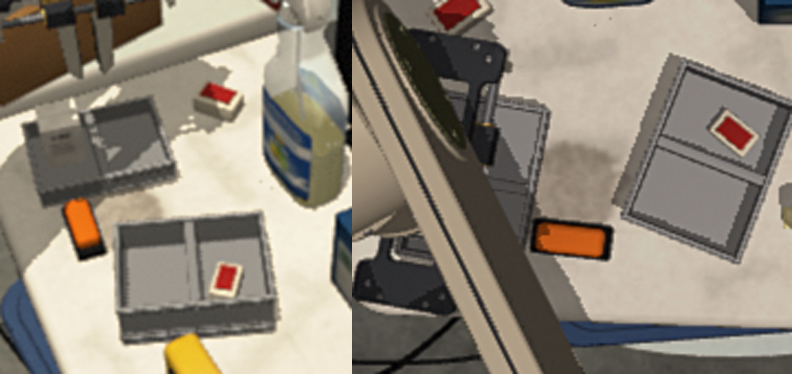

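The deep tray's rim matches the base rim within about 0.5 mm at z 0.060, and the fuse holder is in it. The carton stands in the shallow tray's near-left bay. Descending on the shallow bar beside it.

Call:
arm_command([
  {"x": -0.005,"y": -0.005,"z": -0.03,"rx": 0,"ry": 0,"rz": 0,"claw": 205},
  {"x": -0.005,"y": -0.005,"z": -0.09,"rx": 0,"ry": 0,"rz": 0,"claw": 205},
  {"x": -0.005,"y": -0.005,"z": -0.14,"rx": 0,"ry": 0,"rz": 0,"claw": 205},
  {"x": -0.005,"y": -0.005,"z": -0.18,"rx": 0,"ry": 0,"rz": 0,"claw": 205},
  {"x": -0.005,"y": -0.005,"z": -0.21,"rx": 0,"ry": 0,"rz": 0,"claw": 205},
  {"x": -0.005,"y": -0.005,"z": -0.235,"rx": 0,"ry": 0,"rz": 0,"claw": 205},
  {"x": -0.005,"y": -0.005,"z": -0.25,"rx": 0,"ry": 0,"rz": 0,"claw": 205},
  {"x": -0.005,"y": -0.005,"z": -0.262,"rx": 0,"ry": 0,"rz": 0,"claw": 205},
  {"x": -0.005,"y": -0.005,"z": -0.262,"rx": 0,"ry": 0,"rz": 0,"claw": 205},
  {"x": -0.005,"y": -0.005,"z": -0.262,"rx": 0,"ry": 0,"rz": 0,"claw": 205},
])

```text
t: 15.17
tool_pos: [0.5051, 0.3369, 0.0393]
orientation: [2.405, 2.021, 0.001]
force: [0.0, 0.5, 0.2]
opening: 0.0184
gripper_force: 0.0
```

```bash
python3 - <<'E'
from h import *
s=robot.read_state();print(s["tool_pos"],s["force"],s["opening"])
for n in("scene","top"):
    d=np.load(n+"7.npz")["d"];C=cloud(n,d).reshape(-1,3);t=np.radians(-21.3);M=np.array([[np.cos(t),-np.sin(t)],[np.sin(t),np.cos(t)]])
    A=(C[:,:2]-([.5247,.1405] if n=="scene" else [.5245,.1448]))@M*1000
    print(n,[np.median(C[(abs(A[:,a]-v)<2)&(abs(A[:,1-a])<40)&(C[:,2]>.04),2]).round(4) for a,v in((0,-73),(0,73),(1,-53),(1,53))])
E
```

```text
[0.50506686 0.33692205 0.03926903] [0.00831808 0.50385394 0.18321176] 0.018363119224008052
scene [np.float64(0.0597), np.float64(0.0604), np.float64(0.0517), np.float64(0.0517)]
top [np.float64(0.0584), np.float64(0.0577), np.float64(0.0582), np.float64(0.058)]
```

Call:
arm_command([
  {"x": -0.001,"y": 0,"z": -0.007,"rx": 0,"ry": 0,"rz": 0,"claw": 205},
  {"x": -0.001,"y": 0,"z": -0.014,"rx": 0,"ry": 0,"rz": 0,"claw": 205},
  {"x": -0.001,"y": 0,"z": -0.014,"rx": 0,"ry": 0,"rz": 0,"claw": 205},
  {"x": -0.001,"y": 0,"z": -0.014,"rx": 0,"ry": 0,"rz": 0,"claw": 255},
  {"x": -0.001,"y": 0,"z": -0.014,"rx": 0,"ry": 0,"rz": 0,"claw": 255},
  {"x": -0.001,"y": 0,"z": -0.014,"rx": 0,"ry": 0,"rz": 0,"claw": 255},
  {"x": -0.001,"y": 0,"z": -0.014,"rx": 0,"ry": 0,"rz": 0,"claw": 255},
], squeeze=60)

```text
t: 15.75
tool_pos: [0.5039, 0.337, 0.0317]
orientation: [-2.405, -2.021, 0.0]
force: [-1.5, 0.2, -0.5]
opening: 0.0095
gripper_force: 60.0
```

Call:
arm_command([
  {"x": 0,"y": 0,"z": 0.01,"rx": 0,"ry": 0,"rz": 0,"claw": 255},
  {"x": 0,"y": 0,"z": 0.03,"rx": 0,"ry": 0,"rz": 0,"claw": 255},
  {"x": 0,"y": 0,"z": 0.06,"rx": 0,"ry": 0,"rz": 0,"claw": 255},
  {"x": 0,"y": 0,"z": 0.1,"rx": 0,"ry": 0,"rz": 0,"claw": 255},
  {"x": 0,"y": 0,"z": 0.14,"rx": 0,"ry": 0,"rz": 0,"claw": 255},
  {"x": 0,"y": 0,"z": 0.17,"rx": 0,"ry": 0,"rz": 0,"claw": 255},
  {"x": 0,"y": 0,"z": 0.18,"rx": 0,"ry": 0,"rz": 0,"claw": 255},
  {"x": 0,"y": 0,"z": 0.18,"rx": 0,"ry": 0,"rz": 0,"claw": 255},
])

```text
t: 16.42
tool_pos: [0.5054, 0.3376, 0.1242]
orientation: [2.404, 2.021, 0.006]
force: [-0.2, 0.4, -3.7]
opening: 0.0096
gripper_force: 60.0
```

Call:
arm_command([
  {"x": 0.001,"y": -0.01,"z": 0,"rx": 0,"ry": 0,"rz": -0.003,"claw": 255},
  {"x": 0.002,"y": -0.03,"z": 0,"rx": 0,"ry": 0,"rz": -0.01,"claw": 255},
  {"x": 0.004,"y": -0.06,"z": 0,"rx": 0,"ry": 0,"rz": -0.02,"claw": 255},
  {"x": 0.006,"y": -0.1,"z": 0,"rx": 0,"ry": 0,"rz": -0.03,"claw": 255},
  {"x": 0.009,"y": -0.14,"z": 0,"rx": 0,"ry": 0,"rz": -0.04,"claw": 255},
  {"x": 0.012,"y": -0.18,"z": 0,"rx": 0,"ry": 0,"rz": -0.05,"claw": 255},
  {"x": 0.014,"y": -0.22,"z": 0,"rx": 0,"ry": 0,"rz": -0.06,"claw": 255},
  {"x": 0.016,"y": -0.26,"z": 0,"rx": 0,"ry": 0,"rz": -0.07,"claw": 255},
  {"x": 0.018,"y": -0.3,"z": 0,"rx": 0,"ry": 0,"rz": -0.08,"claw": 255},
  {"x": 0.021,"y": -0.34,"z": 0,"rx": 0,"ry": 0,"rz": -0.09,"claw": 255},
])

```text
t: 17.25
tool_pos: [0.5135, 0.1644, 0.1204]
orientation: [-2.579, -1.793, 0.003]
force: [-0.4, -0.3, -3.5]
opening: 0.0095
gripper_force: 60.0
```

Call:
arm_command([
  {"x": 0.003,"y": -0.035,"z": 0,"rx": 0,"ry": 0,"rz": -0.005,"claw": 255},
  {"x": 0.004,"y": -0.06,"z": 0,"rx": 0,"ry": 0,"rz": -0.009,"claw": 255},
  {"x": 0.005,"y": -0.077,"z": 0,"rx": 0,"ry": 0,"rz": -0.009,"claw": 255},
  {"x": 0.005,"y": -0.085,"z": 0,"rx": 0,"ry": 0,"rz": -0.009,"claw": 255},
  {"x": 0.005,"y": -0.087,"z": 0,"rx": 0,"ry": 0,"rz": -0.009,"claw": 255},
  {"x": 0.005,"y": -0.087,"z": 0,"rx": 0,"ry": 0,"rz": -0.009,"claw": 255},
  {"x": 0.005,"y": -0.087,"z": 0,"rx": 0,"ry": 0,"rz": -0.009,"claw": 255},
])

```text
t: 17.83
tool_pos: [0.517, 0.1241, 0.1216]
orientation: [-2.592, -1.774, -0.0]
force: [0.1, 0.8, -4.7]
opening: 0.0096
gripper_force: 60.0
```

```bash
python3 - <<'E'
from h import *
s=robot.read_state();T=s["tool_pos"];fz=T[2]-.0317;a=2*np.degrees(np.arctan2(s["orientation"][1],s["orientation"][0]))-90;print(T,(a+90)%180-90,s["force"],fz)
o=[]
for n,(x0,y0,w,h) in(("scene",(235,130,130,140)),("top",(255,155,130,140))):
    p,d=robot.read_camera(n);np.savez(f"{n}8.npz",p=p,d=d)
    o.append(cv2.resize(p[y0:y0+h,x0:x0+w,::-1],None,fx=3,fy=3,interpolation=cv2.INTER_CUBIC))
    print(n,"held rel ref",rim(n,d,[.5257,.141],-21.3,fz+.038))
cv2.imwrite("pics/c8.png",np.hstack(o))
E
```

```text
[0.5170107  0.12410006 0.12161693] -21.21945281183855 [ 0.12803035  0.8349184  -4.67492894] 0.08991693102880008
scene held rel ref {'x-l': (36, [-3.1, -0.9, 1.4]), 'x-h': (21, [-2.7, -0.3, 1.9]), 'x+l': (38, [-1.9, 0.5, 3.2]), 'x+h': (23, [-2.1, 0.3, 3.0]), 'y-l': (67, [-1.6, 1.1, 4.2]), 'y-h': (60, [-0.8, 1.3, 5.1]), 'y+l': (0, None), 'y+h': (0, None), 'barl': (74, [-6.0, -0.0, 6.3]), 'barh': (35, [-4.0, 0.3, 4.7])}
top held rel ref {'x-l': (0, None), 'x-h': (2, None), 'x+l': (0, None), 'x+h': (0, None), 'y-l': (0, None), 'y-h': (0, None), 'y+l': (0, None), 'y+h': (6, None), 'barl': (0, None), 'barh': (2, None)}
```

View pics/c8.png

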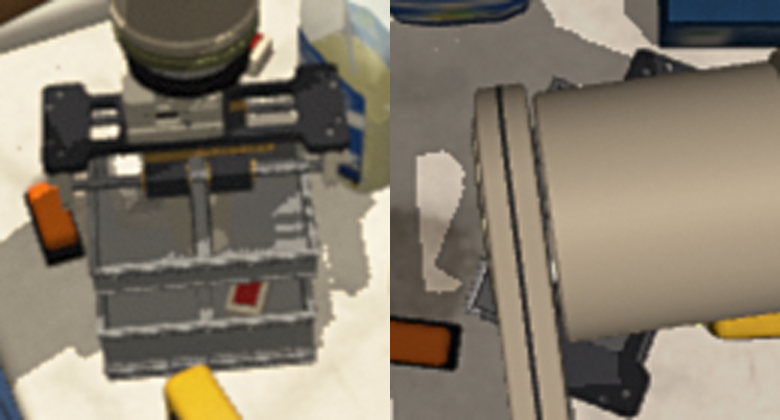

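The shallow tray hangs above the deep tray with the carton upright at its back-left. Only the scene camera sees its rim. Correcting by (−1.9, −1.1) mm and lowering to just above the deep rim.

Call:
arm_command([
  {"x": -0.004,"y": -0.002,"z": -0.01,"rx": 0,"ry": 0,"rz": 0,"claw": 255},
  {"x": -0.004,"y": -0.002,"z": -0.02,"rx": 0,"ry": 0,"rz": 0,"claw": 255},
  {"x": -0.004,"y": -0.002,"z": -0.032,"rx": 0,"ry": 0,"rz": 0,"claw": 255},
  {"x": -0.004,"y": -0.002,"z": -0.042,"rx": 0,"ry": 0,"rz": 0,"claw": 255},
  {"x": -0.004,"y": -0.002,"z": -0.045,"rx": 0,"ry": 0,"rz": 0,"claw": 255},
  {"x": -0.004,"y": -0.002,"z": -0.045,"rx": 0,"ry": 0,"rz": 0,"claw": 255},
  {"x": -0.004,"y": -0.002,"z": -0.045,"rx": 0,"ry": 0,"rz": 0,"claw": 255},
  {"x": -0.004,"y": -0.002,"z": -0.045,"rx": 0,"ry": 0,"rz": 0,"claw": 255},
])

```text
t: 18.6
tool_pos: [0.5153, 0.1225, 0.0994]
orientation: [2.593, 1.773, 0.001]
force: [-0.4, 0.1, -3.0]
opening: 0.0097
gripper_force: 60.0
```

```bash
python3 - <<'E'
from h import *
s=robot.read_state();T=s["tool_pos"];fz=T[2]-.0317;print(T,s["orientation"],s["force"],fz)
n="scene";p,d=robot.read_camera(n);np.savez("scene9.npz",p=p,d=d)
for tol in(.006,.004): print("held rel ref",rim(n,d,[.5257,.141],-21.3,fz+.038,tol))
C=cloud(n,d).reshape(-1,3);t=np.radians(-21.3);M=np.array([[np.cos(t),-np.sin(t)],[np.sin(t),np.cos(t)]]);A=(C[:,:2]-[.5247,.1405])@M*1000
for nm,cx,cy in(("x-y-",-60,-53),("x+y-",60,-53),("x-mid",-73,0),("x+mid",73,0),("x+y+",73,38),("x-y+",-73,38)):
    m=(abs(A[:,0]-cx)<(12 if cy==-53 else 1.5))&(abs(A[:,1]-cy)<(1.5 if cy==-53 else 12))&(C[:,2]>.09)&(C[:,2]<.125);print(nm,m.sum(),np.percentile(C[m,2],[50,90]).round(4))
E
```

```text
[0.51528536 0.12250008 0.09937422] [2.59300505e+00 1.77346321e+00 5.44277976e-04] [-0.40505298  0.14085239 -2.96748945] 0.067674222940868
held rel ref {'x-l': (41, [-3.5, -1.3, 0.9]), 'x-h': (21, [-3.0, -0.6, 1.1]), 'x+l': (38, [-2.7, -0.5, 2.1]), 'x+h': (19, [-2.3, -0.1, 2.2]), 'y-l': (57, [-3.7, -1.1, 3.3]), 'y-h': (65, [-3.4, -1.0, 2.4]), 'y+l': (0, None), 'y+h': (0, None), 'barl': (79, [-6.9, -1.0, 7.0]), 'barh': (38, [-5.3, -0.6, 3.7])}
held rel ref {'x-l': (41, [-3.5, -1.3, 0.9]), 'x-h': (20, [-3.0, -0.6, 1.1]), 'x+l': (37, [-2.7, -0.3, 2.1]), 'x+h': (19, [-2.3, -0.1, 2.2]), 'y-l': (50, [-3.8, -0.9, 3.3]), 'y-h': (56, [-3.5, -0.6, 2.8]), 'y+l': (0, None), 'y+h': (0, None), 'barl': (70, [-6.3, -1.0, 5.2]), 'barh': (37, [-5.3, -0.5, 3.7])}
x-y- 48 [0.0985 0.1059]
x+y- 55 [0.0989 0.1065]
x-mid 10 [0.106  0.1075]
x+mid 15 [0.1058 0.108 ]
x+y+ 7 [0.1056 0.1077]
x-y+ 6 [0.106  0.1067]
```

Call:
arm_command([
  {"x": -0.002,"y": 0.001,"z": 0,"rx": 0,"ry": 0,"rz": 0.003,"claw": 255},
  {"x": -0.002,"y": 0.001,"z": -0.004,"rx": 0,"ry": 0,"rz": 0.003,"claw": 255},
  {"x": -0.002,"y": 0.001,"z": -0.008,"rx": 0,"ry": 0,"rz": 0.003,"claw": 255},
  {"x": -0.002,"y": 0.001,"z": -0.012,"rx": 0,"ry": 0,"rz": 0.003,"claw": 255},
  {"x": -0.002,"y": 0.001,"z": -0.016,"rx": 0,"ry": 0,"rz": 0.003,"claw": 255},
  {"x": -0.002,"y": 0.001,"z": -0.02,"rx": 0,"ry": 0,"rz": 0.003,"claw": 255},
  {"x": -0.002,"y": 0.001,"z": -0.023,"rx": 0,"ry": 0,"rz": 0.003,"claw": 255},
  {"x": -0.002,"y": 0.001,"z": -0.023,"rx": 0,"ry": 0,"rz": 0.003,"claw": 255},
])

```text
t: 19.32
tool_pos: [0.5137, 0.1229, 0.0871]
orientation: [-2.587, -1.781, 0.001]
force: [-0.3, -0.4, -2.9]
opening: 0.0096
gripper_force: 60.0
```

Call:
arm_command([
  {"x": 0,"y": 0,"z": -0.003,"rx": 0,"ry": 0,"rz": 0,"claw": 255},
  {"x": 0,"y": 0,"z": -0.006,"rx": 0,"ry": 0,"rz": 0,"claw": 255},
  {"x": 0,"y": 0,"z": -0.008,"rx": 0,"ry": 0,"rz": 0,"claw": 255},
  {"x": 0,"y": 0,"z": -0.009,"rx": 0,"ry": 0,"rz": 0,"claw": 255},
  {"x": 0,"y": 0,"z": -0.009,"rx": 0,"ry": 0,"rz": 0,"claw": 255},
])

```text
t: 19.73
tool_pos: [0.514, 0.123, 0.083]
orientation: [-2.588, -1.781, 0.0]
force: [0.1, -0.9, -4.4]
opening: 0.0096
gripper_force: 60.0
```

Call:
arm_command([
  {"x": 0,"y": 0,"z": -0.001,"rx": 0,"ry": 0,"rz": 0,"claw": 255},
  {"x": 0,"y": 0,"z": -0.002,"rx": 0,"ry": 0,"rz": 0,"claw": 255},
  {"x": 0,"y": 0,"z": -0.003,"rx": 0,"ry": 0,"rz": 0,"claw": 255},
  {"x": 0,"y": 0,"z": -0.004,"rx": 0,"ry": 0,"rz": 0,"claw": 255},
  {"x": 0,"y": 0,"z": -0.004,"rx": 0,"ry": 0,"rz": 0,"claw": 255},
])

```text
t: 20.15
tool_pos: [0.5143, 0.123, 0.0818]
orientation: [2.588, 1.781, 0.0]
force: [-3.5, -1.1, 4.0]
opening: 0.0098
gripper_force: 60.0
```

Seated at foot height 50 mm with 4 N contact. Releasing and retreating to look.

Call:
arm_command([
  {"x": 0,"y": 0,"z": 0,"rx": 0,"ry": 0,"rz": 0,"claw": 208},
  {"x": 0,"y": 0,"z": 0,"rx": 0,"ry": 0,"rz": 0,"claw": 208},
  {"x": 0,"y": 0,"z": 0.02,"rx": 0,"ry": 0,"rz": 0,"claw": 208},
  {"x": 0,"y": 0,"z": 0.06,"rx": 0,"ry": 0,"rz": 0,"claw": 208},
  {"x": 0,"y": 0,"z": 0.12,"rx": 0,"ry": 0,"rz": 0,"claw": 208},
  {"x": 0,"y": 0,"z": 0.19,"rx": 0,"ry": 0,"rz": 0,"claw": 208},
  {"x": 0,"y": 0,"z": 0.26,"rx": 0,"ry": 0,"rz": 0,"claw": 208},
  {"x": 0,"y": -0.06,"z": 0.3,"rx": 0,"ry": 0,"rz": 0,"claw": 208},
  {"x": -0.05,"y": -0.14,"z": 0.3,"rx": 0,"ry": 0,"rz": 0,"claw": 208},
  {"x": -0.1,"y": -0.22,"z": 0.3,"rx": 0,"ry": 0,"rz": 0,"claw": 208},
])

```text
t: 20.98
tool_pos: [0.4711, 0.0217, 0.2343]
orientation: [2.583, 1.782, 0.006]
force: [0.3, -0.8, -1.1]
opening: 0.0171
gripper_force: 0.0
```

Call:
arm_command([
  {"x": 0,"y": -0.08,"z": 0,"rx": 0,"ry": 0,"rz": 0,"claw": 208},
  {"x": 0,"y": -0.16,"z": 0,"rx": 0,"ry": 0,"rz": 0,"claw": 208},
  {"x": 0,"y": -0.24,"z": 0,"rx": 0,"ry": 0,"rz": 0,"claw": 208},
  {"x": 0,"y": -0.32,"z": 0,"rx": 0,"ry": 0,"rz": 0,"claw": 208},
  {"x": 0,"y": -0.38,"z": 0,"rx": 0,"ry": 0,"rz": 0,"claw": 208},
  {"x": 0,"y": -0.38,"z": 0,"rx": 0,"ry": 0,"rz": 0,"claw": 208},
  {"x": 0,"y": -0.38,"z": 0,"rx": 0,"ry": 0,"rz": 0,"claw": 208},
])

```text
t: 21.57
tool_pos: [0.4698, -0.1693, 0.2318]
orientation: [2.59, 1.777, 0.001]
force: [-0.3, 0.8, 0.0]
opening: 0.0175
gripper_force: 0.0
```

```bash
python3 - <<'E'
from h import *
print(robot.read_state()["tool_pos"],robot.read_state()["force"])
o=[]
for n,(x0,y0,w,h) in(("scene",(215,120,170,170)),("top",(225,155,170,170))):
    p,d=robot.read_camera(n)
    o.append(cv2.resize(p[y0:y0+h,x0:x0+w,::-1],None,fx=2.3,fy=2.3,interpolation=cv2.INTER_CUBIC))
    print(n,rim(n,d,[.5257,.141],-21.3,.088))
    C=cloud(n,d).reshape(-1,3);t=np.radians(-21.3);M=np.array([[np.cos(t),-np.sin(t)],[np.sin(t),np.cos(t)]]);A=(C[:,:2]-([.5247,.1405] if n=="scene" else [.5245,.1448]))@M*1000
    print([np.percentile(C[(abs(A[:,a]-v)<2)&(abs(A[:,1-a]-w)<12)&(C[:,2]>.07)&(C[:,2]<.11),2],80).round(4) for a,v,w in((0,-73,-35),(0,-73,35),(0,73,-35),(0,73,35),(1,-53,-50),(1,-53,50),(1,53,50))])
cv2.imwrite("pics/c9.png",np.hstack(o))
E
```

```text
[ 0.46976663 -0.16928811  0.23183028] [-0.29867128  0.84077845  0.02444437]
scene {'x-l': (36, [-5.3, -2.9, -0.7]), 'x-h': (35, [-4.7, -2.2, -0.3]), 'x+l': (0, None), 'x+h': (0, None), 'y-l': (58, [-3.4, -1.1, 2.9]), 'y-h': (51, [-3.0, -0.7, 3.3]), 'y+l': (0, None), 'y+h': (0, None), 'barl': (67, [-6.5, -2.1, 2.4]), 'barh': (51, [-6.7, -2.3, 2.2])}Traceback (most recent call last):
  File "<stdin>", line 9, in <module>
    return _quantile_unchecked(
        a, q, axis, out, overwrite_input, method, keepdims, weights)
    return _ureduce(a,
                    func=_quantile_ureduce_func,
    ...<5 lines>...
                    overwrite_input=overwrite_input,
                    method=method)
    r = func(a, **kwargs)
    result = _quantile(arr,
                       quantiles=q,
    ...<2 lines>...
                       out=out,
                       weights=wgt)
    slices_having_nans = np.isnan(arr[-1, ...])
                                  ~~~^^^^^^^^^
IndexError: index -1 is out of bounds for axis 0 with size 0
```

I've used my ten picture views, so the final check is numeric.

```bash
python3 - <<'E'
from h import *
t=np.radians(-21.3);M=np.array([[np.cos(t),-np.sin(t)],[np.sin(t),np.cos(t)]])
n="top";p,d=robot.read_camera(n);p0=np.load("top0.npz")["p"]
print(rim(n,d,[.5257,.141],-21.3,.088))
C=cloud(n,d).reshape(-1,3);A=(C[:,:2]-[.5240,.1445])@M*1000
for a,v,w in((0,-73,-35),(0,-73,35),(0,73,-35),(0,73,35),(1,-53,-50),(1,-53,50),(1,53,-50),(1,53,50)):
    z=C[(abs(A[:,a]-v)<2)&(abs(A[:,1-a]-w)<12)&(C[:,2]>.07)&(C[:,2]<.11),2];print((a,v,w),len(z),np.median(z).round(4) if len(z) else "")
m=(C[:,2]>.112)&(C[:,2]<.13)&(abs(A[:,0])<75)&(abs(A[:,1])<55);print("carton",m.sum(),np.median(C[m,2]).round(4),rect(A[m]/1000))
for nm,lo,hi,(x0,y0,x1,y1) in(("lamp",5,18,(235,250,290,285)),("tape",19,32,(350,235,405,280))):
    for q in(p0,p):
        h=cv2.cvtColor(q,cv2.COLOR_RGB2HSV)[y0:y1,x0:x1];v,u=np.nonzero((h[...,1]>120)&(h[...,0]>=lo)&(h[...,0]<=hi));print(nm,len(u),u.mean().round(1),v.mean().round(1))
for nm,(x0,y0,x1,y1) in dict(spray=(215,100,305,165),box=(340,125,420,172)).items():
    c=cloud(n,d)[y0:y1,x0:x1].reshape(-1,3);c=c[(c[:,2]>.03)&(c[:,2]<.4)];print(nm,rect(c[:,:2]),c[:,2].max())
E
```

```text
{'x-l': (53, [-5.6, -3.3, -0.8]), 'x-h': (55, [-6.0, -3.4, -1.1]), 'x+l': (55, [-4.4, -2.2, 0.5]), 'x+h': (52, [-5.0, -2.6, 0.3]), 'y-l': (55, [-0.5, 1.9, 4.5]), 'y-h': (55, [-0.1, 2.4, 4.9]), 'y+l': (61, [-4.4, 3.0, 5.8]), 'y+h': (51, [1.0, 3.5, 6.1]), 'barl': (92, [-7.0, -2.5, 1.8]), 'barh': (82, [-7.1, -2.5, 1.4])}
(0, -73, -35) 27 0.0868
(0, -73, 35) 29 0.0864
(0, 73, -35) 33 0.0855
(0, 73, 35) 27 0.0867
(1, -53, -50) 31 0.0853
(1, -53, 50) 26 0.0862
(1, 53, -50) 28 0.0861
(1, 53, 50) 26 0.086
carton 586 0.1206 [-36.6  19.1  43.9  43.9   0.1]
lamp 435 23.7 18.4
lamp 436 23.6 18.4
tape 624 27.9 22.9
tape 621 28.0 22.9
spray [734.4 246.4 132.2 125.   -1.2] 0.28121143892992173
box [688.9  34.  130.8  66.2 -89.4] 0.1097211898143855
```

```bash
python3 -c "
from plant import robot
print(robot.close_job())"
```

```text
the job is handed in; nothing more can be done
None
```

The job is handed in at about 22 s: both trays are stacked level on the base, the carton stands upright in the shallow tray, and the lamp, tape measure, spray bottle and blue box haven't moved. The fuse holder was last seen in the deep tray just before the shallow one went on. The final check was by depth readings only, since the picture allowance was used up.

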